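Gather bushings on a skewer and clamp it in the stand

ROBOT

A 6-joint arm with a two-finger parallel gripper is mounted at the origin on the work surface. World frame = base frame: x ahead of the robot, y to its left, z up, the work surface at z = 0. Lengths are in m, angles in rad, forces in N, time in s.
With the tool pointing down it reaches from about 0.35 to 0.975 m from the base axis. Payload 4.9 kg.
Tool frame: the origin (TCP) lies on the centre line of the jaws, within the pads' length; the fingertips stand ctrl.nose_length ahead of it and the grasp point (between the pads) lies 2 mm behind it (ctrl.nose_length is the distance from the TCP to the fingertips, in m); z points along the fingers, y is the direction in which the jaws open and shut (so a half turn about z gives the same grasp; the last joint's range is limited). The gripper opens to 85 mm and grips with 20 to 120 N. Pads are 22 mm wide; open, the fingers measure 114 mm over their backs; the gripper's body (76 mm by 85 mm) begins 54 mm behind the grasp point. The pads swing forward as they close: fully open they stand 13 mm farther back than shut.
Start: joints at [1.135, 0.053, 1.613, -0, 1.476, -0.119], TCP at [0.195, 0.594, 0.248] pointing down, gripper open.
Joint ranges: [-3.01, 3.01], [-1.01, 2.22], [0.06, 2.58], [-1.02, 4.17], [0.09, 2.62], [-3.14, 3.14]. Speed limits (rad/s): [2.57, 2.57, 3.14, 3.14, 3.14, 3.14].

INTERFACE

Orientations are given as a rotation vector (axis times angle).
In Python, from station import sensors, get_image, order, ctrl gives the robot as it stands.
- The arm moves only by the tool move_arm, never from a script. Its argument "increments" is a list of rows, each a list of 5 numbers: the shift along the tool's x, y, z in cm, then the turn about the tool's z in degrees, then the finger opening in cm, from 0 to 8.54. In form: [[dx, dy, dz, twist, gripper], ...]. A call has 1 to 5 rows; each row is the pose to reach, as a shift and turn from the pose commanded when the call began, along the tool's axes at that moment; what a row does not reach only later rows make up. A row lasts 1/8 s, in which the tool goes at most 62.5 mm and 10.7 degrees, less where a joint would pass 70% of its speed; a pose out of reach is approached as far as the arm can. A call with a gripper value outside its range is refused whole. The fingers move at their own pace and stop on an object; "newtons" is the grip in N (left out, the last holds). Time passes only in rows, so rows that repeat a pose let the fingers close. It gives the time, the measured TCP pose, the force and the opening at its end, in the units of the state.
- sensors.get_obs(): the state, without advancing time (a new reading comes with each control period).
- get_image(name): name is "side" or "top"; returns a dict with "image" (480x640x3 uint8, red, green, blue), "K" (3x3 intrinsics, pixels), "R" (3x3) and "t" (3): a world point X has camera coordinates R X + t. Camera axes: x right, y down, z forward; pixel columns grow to the right and rows downward; lengths in m; the calibration is good to about 2 mm. A picture is of the moment at which its call begins. There is no depth.
- order.finish_job(): hands the job in, once; it reports no verdict.
The state is a dict: "t": time; "q": joint angles; "dq": joint speeds; "effort": joint torques, N m; "tool_pos": TCP position; "tool_rot": TCP orientation; "contact_force": force on the tool from outside, world axes, zero at the start; "wrist_torque": the same for the moment, N m; "opening": finger opening in m.
Only numpy, scipy, OpenCV 4.12 (cv2) and the standard library are available. Lean on these libraries where they do the work, as an engineer would, in place of code of your own. Each camera call takes 0.05 s, during which the arm holds its last target.

TASK

Run the skewer's rod through every bushing standing in the rack and lift them all off together on the rod. The stand's clamp is left wound in: back its wheel off to make room, then lay the loaded skewer in the stand's two saddles, the grip block towards the wheel, with the spring plunger still slack. Then wind the wheel clockwise until the plunger clamps the skewer firmly, the mouth of its sleeve standing within the dark band on its shank, neither short of it nor past it; let go, and leave the carton, the junction box and the tin alone.

Things in the scene. Friction and masses are not known exactly. Their poses are not given: they have to be found in the camera images.
- skewer: loose, 220 g: black grip block 100 long x 24 wide x 30 tall mm, with a steel rod 10 mm in diameter and 150 mm long from the middle of its front. Origin on the axis where rod meets block; +x along the rod, so the block spans x -100 to 0; z up, origin 15 mm above the block's underside, on which it lies. Mass centre at x -32. The block is too big for a bushing's hole and stops them at x 0
- skewer_tip (a point): the round tip of the skewer's rod, at x = 150 mm of the skewer
- rack: fixed wooden rack, foot 270 x 50 x 12 mm, with four V nests in a row along its x, at x -99, -33, 33, 99 mm, some empty; a nest is 16 mm long along y, open at both ends, its walls 63 mm high. Origin: centre of its underside. A bushing stands on edge in a nest, centre 70 mm above the table, hole along the rack's y, so that a rod can be run through and lifted
- bushing0: loose white plastic ring, about 35 g, outer diameter 44 mm, hole 26 mm, width 20 mm; origin at its centre, x along the hole. Starts on edge in a nest of the rack. Two to four of the four are present. Hanging on the level rod its centre is 8 mm below the rod's axis
- bushing1: loose white plastic ring, about 35 g, outer diameter 44 mm, hole 26 mm, width 20 mm; origin at its centre, x along the hole. Starts on edge in a nest of the rack. Two to four of the four are present. Hanging on the level rod its centre is 8 mm below the rod's axis
- bushing2: loose white plastic ring, about 35 g, outer diameter 44 mm, hole 26 mm, width 20 mm; origin at its centre, x along the hole. Starts on edge in a nest of the rack. Two to four of the four are present. Hanging on the level rod its centre is 8 mm below the rod's axis
- bushing3: loose white plastic ring, about 35 g, outer diameter 44 mm, hole 26 mm, width 20 mm; origin at its centre, x along the hole. Starts on edge in a nest of the rack. Two to four of the four are present. Hanging on the level rod its centre is 8 mm below the rod's axis
- stand: fixed green clamping stand, foot 360 x 70 x 12 mm. Origin on the table below where the skewer's origin belongs, x along the skewer towards its tip. Laid in place the skewer's axis is level, 70 mm up, its origin at stand x -9 to +8 mm. The block can be held at its x -60 to 0 all the while. Wheel housing at x -195 to -150, 56 mm wide, 92 mm tall
- rear_saddle (a point): rear saddle of the stand, for the last 28 mm of the grip block: middle of its floor, 55 mm above the table, at stand x -84 (it spans -98 to -70). Side cheeks 27 mm apart at the floor flare outwards up to 75 mm above the table
- front_saddle (a point): front saddle of the stand, a 90 degree V for the rod, at stand x 134 (128 to 140): the point where the rod's axis comes to lie, 70 mm above the table. The V's walls reach about 80 mm above the table, 35 mm apart there
- stop (a point): middle of the stop plate's face on the stand, at stand x 154, height 70 mm: with the skewer's origin at stand x 0 its tip is 4 mm short of it. The plunger pushes the tip against it
- wheel (a joint): angle of the wheel on the stand's housing (68 mm disc, finger bar 52 x 14 mm, 30 tall), vertical axis, 0 to 5.5 rad, growing CLOCKWISE seen from above; starts at 2.6 to 3.4, too far in for the skewer; under 0.8 there is ample room. The bar's yaw is the stand's minus this angle. Moves the sleeve to +x by 6 mm per rad; stays where left. Takes 0.15 N m when free, 0.25 when clamping
- wheel_grip (a point): on the wheel's axis near the middle of the finger bar's height: 127 mm above the table, 10 mm below the bar's top, 19 mm above the disc; at stand x -172.5
- plunger (a joint): how far the spring plunger is pushed into its aluminium sleeve (m): 0 slack, 0.013 bottomed, 2.5 N per mm. 12 mm shank, 20 mm disc, 70 mm up; presses the block's end face. Disc face at stand x -112 mm + 6 mm per rad of wheel while slack. The sleeve's mouth is within the shank's dark band at 5 to 9 mm (12 to 23 N): proper clamping, at about 3.5 to 4.2 rad of wheel
- carton: bystander, closed cardboard carton 100 x 70 x 40 mm; leave alone. Origin under its centre
- junction_box: bystander, blue metal box 75 x 75 x 39 mm with a short pipe stub; leave alone. Origin under its centre
- tin: bystander, dark steel tin with a lid, 60 mm in diameter, 51 mm tall; leave alone. Origin under its centre

How it is judged:
On the way, in this order (a step that is already met when the one before it is completed fails the run):
1. all bushings are on the skewer's rod and lifted clear of the rack together (x of bushing0 in the frame of skewer between 0.005 and 0.128 m and y of bushing0 in the frame of skewer between -0.012 and 0.012 m and z of bushing0 in the frame of skewer between -0.012 and 0.012 m and x of bushing1 in the frame of skewer between 0.005 and 0.128 m and y of bushing1 in the frame of skewer between -0.012 and 0.012 m and z of bushing1 in the frame of skewer between -0.012 and 0.012 m and x of bushing2 in the frame of skewer between 0.005 and 0.128 m and y of bushing2 in the frame of skewer between -0.012 and 0.012 m and z of bushing2 in the frame of skewer between -0.012 and 0.012 m and x of bushing3 in the frame of skewer between 0.005 and 0.128 m and y of bushing3 in the frame of skewer between -0.012 and 0.012 m and z of bushing3 in the frame of skewer between -0.012 and 0.012 m and z of each of bushing0, bushing1, bushing2, bushing3 in the frame of rack above 0.1 m), for 0.2 s.
2. the loaded skewer lies in both saddles of the stand, tip to the stop plate, with the plunger still slack (x of bushing0 in the frame of skewer between 0.005 and 0.128 m and y of bushing0 in the frame of skewer between -0.012 and 0.012 m and z of bushing0 in the frame of skewer between -0.012 and 0.012 m and x of bushing1 in the frame of skewer between 0.005 and 0.128 m and y of bushing1 in the frame of skewer between -0.012 and 0.012 m and z of bushing1 in the frame of skewer between -0.012 and 0.012 m and x of bushing2 in the frame of skewer between 0.005 and 0.128 m and y of bushing2 in the frame of skewer between -0.012 and 0.012 m and z of bushing2 in the frame of skewer between -0.012 and 0.012 m and x of bushing3 in the frame of skewer between 0.005 and 0.128 m and y of bushing3 in the frame of skewer between -0.012 and 0.012 m and z of bushing3 in the frame of skewer between -0.012 and 0.012 m and x of skewer in the frame of stand between -0.009 and 0.008 m and y of skewer in the frame of stand between -0.005 and 0.005 m and z of skewer in the frame of stand between 0.065 and 0.075 m and angle between the x axis of skewer and the x axis of stand, either way round below 0.07 rad and x of skewer_tip in the frame of stand above 0.1 m and value of joint plunger below 0.002 m), for 0.2 s.
At the end, for the whole second after the job is handed in: Every bushing present is on the rod, 5 to 128 mm from the grip block; the skewer lies in the stand's saddles (origin x -9 to +8 mm, within 5 mm sideways and in height, within 0.07 rad), tip to the stop; the plunger is pushed in 5 to 9 mm; all at rest (x of bushing0 in the frame of skewer between 0.005 and 0.128 m and y of bushing0 in the frame of skewer between -0.012 and 0.012 m and z of bushing0 in the frame of skewer between -0.012 and 0.012 m and x of bushing1 in the frame of skewer between 0.005 and 0.128 m and y of bushing1 in the frame of skewer between -0.012 and 0.012 m and z of bushing1 in the frame of skewer between -0.012 and 0.012 m and x of bushing2 in the frame of skewer between 0.005 and 0.128 m and y of bushing2 in the frame of skewer between -0.012 and 0.012 m and z of bushing2 in the frame of skewer between -0.012 and 0.012 m and x of bushing3 in the frame of skewer between 0.005 and 0.128 m and y of bushing3 in the frame of skewer between -0.012 and 0.012 m and z of bushing3 in the frame of skewer between -0.012 and 0.012 m and x of skewer in the frame of stand between -0.009 and 0.008 m and y of skewer in the frame of stand between -0.005 and 0.005 m and z of skewer in the frame of stand between 0.065 and 0.075 m and angle between the x axis of skewer and the x axis of stand, either way round below 0.07 rad and x of skewer_tip in the frame of stand above 0.1 m and value of joint plunger between 0.005 and 0.009 m and linear speed of skewer below 0.02 m/s and linear speed of each of bushing0, bushing1, bushing2, bushing3 below 0.05 m/s); the robot touches nothing.
It fails at once if a bystander (carton, junction box, tin) is moved more than 30 mm (distance of any of carton, junction_box, tin from where it was at the start of the episode above 0.03 m).
Of bushing0, bushing1, bushing2, bushing3 only 2 to 4 are there at a start; the rules pass over those that are not, and their reading is None.
At some moment in a run one of skewer may be knocked a few centimetres aside while the robot is not near it.
It also fails if it takes over 200 s, if anything falls off the work surface, if the arm or the gripper's body presses on something with over 40 N, if the wrist force passes 120 N, or if a joint passes its speed limit or range.

## Working session

There is one attempt and no reset: what is moved stays moved. The work goes in short steps, Python scripts to look and compute and a tool call to move; the robot and the scene stay as the last step left them, time stands still between calls to the robot, and variables do not carry over. Pictures are saved under pics/ and viewed, and the job is handed in when it is done.

Besides the shell and the picture viewer there is one more tool, called after "Call:" as name(argument=value, ...), one argument or row to a line, values as JSON. move_arm: Moves the arm, as the interface text tells. Its arguments: {"type":"object","properties":{"increments":{"type":"array"},"newtons":{"type":"number"}},"required":["increments"]}

```bash
ls; mkdir -p pics
python3 - <<'E'
from station import sensors,get_image,order,ctrl
import cv2,numpy as np,pickle
print(sensors.get_obs()); print(ctrl.nose_length)
for n in ("side","top"):
    d=get_image(n); cv2.imwrite(f"pics/{n}0.png",d["image"][:,:,::-1]); print(n,d["K"],d["R"],d["t"]); pickle.dump(d,open(f"{n}0.pkl","wb"))
E
```

```text
pics
{'t': 0.0, 'q': array([ 1.13501364e+00,  5.33625656e-02,  1.61429486e+00,  6.86696965e-06,
        1.47596724e+00, -1.19010685e-01]), 'dq': array([-0.00151151,  0.00071127,  0.00046115,  0.00174231, -0.00060171,
        0.00105398]), 'effort': array([ 1.40705743e-03, -3.93662953e+01, -3.70184541e+01,  6.01147599e-05,
        6.71793692e-03, -4.65264733e-06]), 'tool_pos': array([0.19444571, 0.59337288, 0.24705891]), 'tool_rot': array([-4.95418468e-01, -3.10171213e+00,  3.06638042e-03]), 'contact_force': array([-0.25362219,  0.21550869, -0.06297759]), 'wrist_torque': array([-0.01265621,  0.03302946,  0.02628843]), 'opening': 0.08553685204082043}
0.017
side [[571.59399056   0.         323.37811172]
 [  0.         571.59399056 246.05254004]
 [  0.           0.           1.        ]] [[ 0.76258366 -0.64686926  0.00512979]
 [-0.46950577 -0.55891305 -0.68350606]
 [ 0.44500617  0.51882209 -0.72992681]] [-0.38699316  0.33823742  1.14685614]
top [[465.26641797   0.         319.94521117]
 [  0.         465.26641797 238.62055212]
 [  0.           0.           1.        ]] [[-0.01817099 -0.99978748  0.00973702]
 [-0.98282427  0.01607222 -0.18384268]
 [ 0.18364711 -0.01291038 -0.98290745]] [0.02338531 0.54989511 1.22628156]
```

View pics/side0.png

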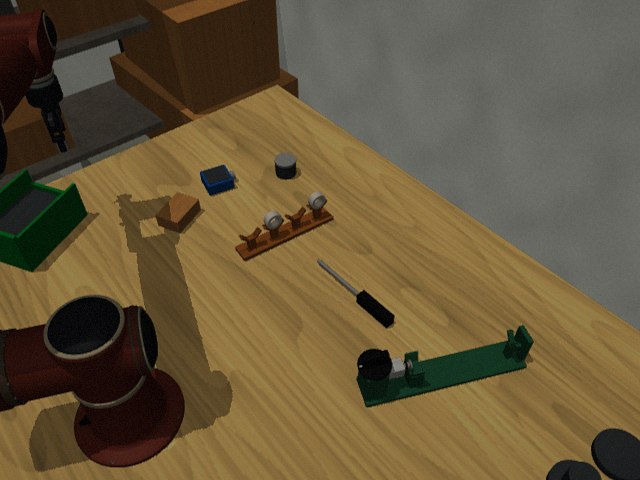

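View pics/top0.png

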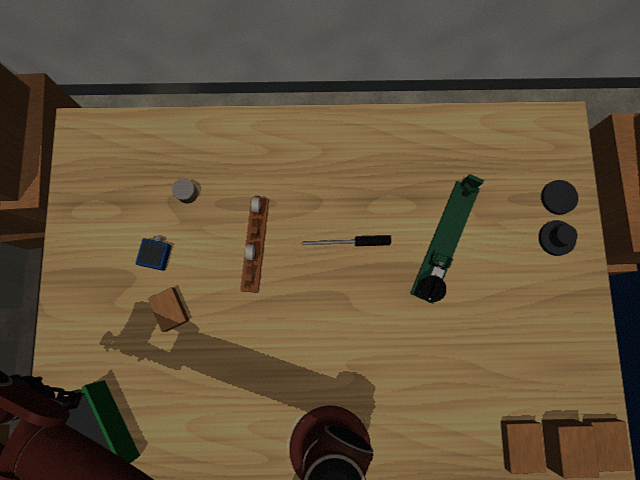

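```bash
cat > h.py <<'E'
from station import sensors,get_image,order,ctrl
import cv2,numpy as np,pickle
def crop(img,x0,y0,w,h,s,fn,grid=True):
    c=cv2.resize(img[y0:y0+h,x0:x0+w][:,:,::-1],None,fx=s,fy=s,interpolation=cv2.INTER_CUBIC)
    c=cv2.convertScaleAbs(c,alpha=1.5,beta=15)
    if grid:
        for x in range((x0+9)//10*10,x0+w,10):
            cv2.putText(c,str(x),(int((x-x0+.5)*s)-8,8),0,.32,(0,255,255),1); cv2.line(c,(int((x-x0+.5)*s),10),(int((x-x0+.5)*s),14),(0,255,255),1)
        for y in range((y0+9)//10*10,y0+h,10):
            cv2.putText(c,str(y),(0,int((y-y0+.5)*s)+3),0,.32,(0,255,255),1); cv2.line(c,(22,int((y-y0+.5)*s)),(26,int((y-y0+.5)*s)),(0,255,255),1)
    cv2.imwrite(fn,c)
def proj(d,X):
    X=np.atleast_2d(X); c=X@np.array(d["R"]).T+np.array(d["t"]); p=c@np.array(d["K"]).T; return p[:,:2]/p[:,2:]
def back(d,uv,z):
    uv=np.atleast_2d(uv).astype(float); R=np.array(d["R"]);C=-R.T@np.array(d["t"])
    r=np.c_[uv,np.ones(len(uv))]@np.linalg.inv(d["K"]).T@R
    return C+r*((z-C[2])/r[:,2])[:,None]
def tri(ds,uvs):
    A=[];b=[]
    for d,uv in zip(ds,uvs):
        P=np.array(d["K"])@np.c_[d["R"],d["t"]]
        for k in (0,1):
            r=P[k]-uv[k]*P[2]; n=np.linalg.norm(r[:3]); A.append(r[:3]/n);b.append(-r[3]/n)
    x,res,_,_=np.linalg.lstsq(np.array(A),np.array(b),rcond=None); return x,np.sqrt(res/4)
def load(k=0): return [pickle.load(open(f"{n}{k}.pkl","rb")) for n in ("side","top")]
def snap(k):
    for n in ("side","top"): pickle.dump(get_image(n),open(f"{n}{k}.pkl","wb"))
    return load(k)
E
python3 - <<'E'
from h import *
s,t=load()
crop(t["image"],235,185,165,115,4.8,"pics/t_a.png")
crop(t["image"],400,165,100,145,4,"pics/t_b.png")
crop(s["image"],225,180,180,150,4,"pics/s_a.png")
crop(s["image"],345,315,200,100,4,"pics/s_b.png")
E
```

```text
(no output)
```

View pics/t_a.png

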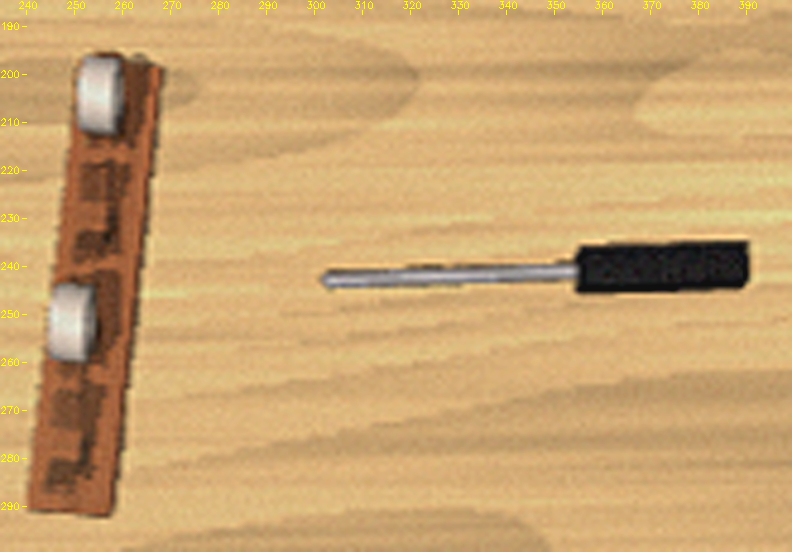

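View pics/t_b.png

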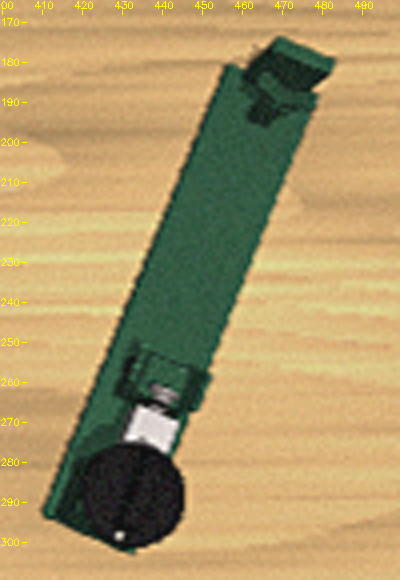

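View pics/s_a.png

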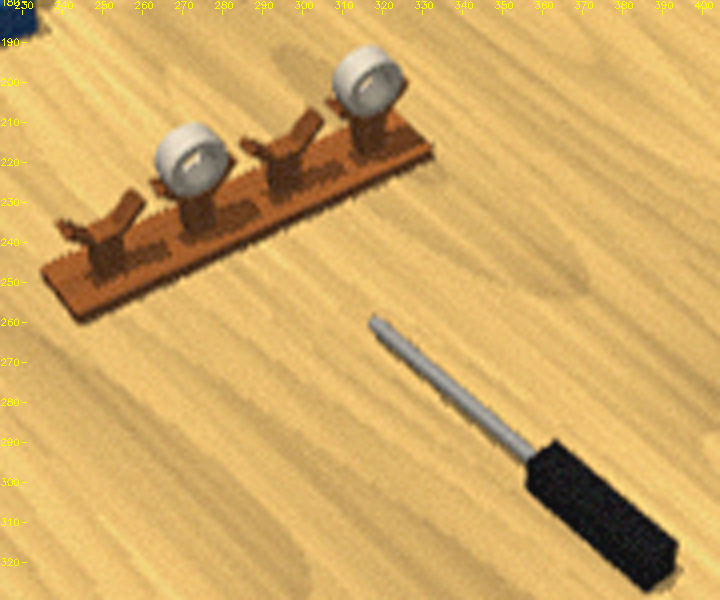

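View pics/s_b.png

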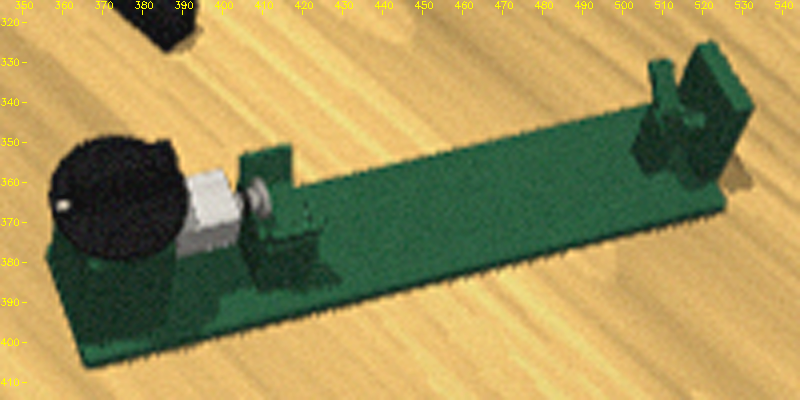

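```bash
cat > fit.py <<'E'
from h import *
from scipy.optimize import least_squares
def fit(cams,obs,p0,free=3):
    # obs: (cam index, local xyz, uv) ; p: x,y,yaw
    def X(p,l):
        c,s=np.cos(p[2]),np.sin(p[2]); return np.array([p[0]+c*l[0]-s*l[1],p[1]+s*l[0]+c*l[1],l[2]])
    def res(p): return np.concatenate([proj(cams[o[0]],X(p,o[1]))[0]-o[2] for o in obs])
    r=least_squares(res,p0,loss='soft_l1'); return r.x,res(r.x).reshape(-1,2),X
E
python3 - <<'E'
from fit import *
np.set_printoptions(precision=4,suppress=True)
s,t=C=load()
print("rack")
f=.135;w=.025;h=.012
# local x away (+world x), y to left(+world y)
obs=[(1,(-f,w,h),(240.3,290.5)),(1,(-f,-w,h),(257.5,291.8)),(1,(f,-w,h),(268.3,198.3)),
 (0,(-f,-w,0),(246,260)),(0,(f,-w,0),(333,218)),(0,(-f,w,h),(234.5,247))]
p,r,X=fit(C,obs,[.5,.15,0]); print(p,r)
for n in (-.099,-.033,.033,.099):
    P=X(p,(n,0,.07)); print(n,P,proj(s,P),proj(t,P))
print("stand")
xa,xb=-.195,.165;w=.035
obs=[(1,(xa,w,h),(411,293.5)),(1,(xb,w,h),(456.5,181)),(1,(xb,-w,h),(479,188.5)),
(0,(xa,-w,0),(366,406.5)),(0,(xb,-w,0),(525.5,367.5)),(0,(xa,w,h),(356.5,377.5)),(0,(xb,-w,h),(525.5,363))]
p,r,X=fit(C,obs,[.5,-.25,0]); print(p,r)
for nm,l in dict(wheeltop=(-.1725,0,.137),disc=(-.1725,0,.108),rear=(-.084,0,.055),vtopL=(.134,.0175,.08),stopt=(.154,0,.07)).items():
    P=X(p,l); print(nm,P,proj(s,P),proj(t,P))
print("skewer")
obs=[(1,(.15,0,.015),(301,242.5)),(1,(0,.012,.03),(354,245.3)),(1,(0,-.012,.03),(354,236)),(1,(-.1,.012,.03),(390,244.3)),(1,(-.1,-.012,.03),(390,235)),
 (0,(.15,0,.015),(317.8,260.5)),(0,(-.1,-.012,.03),(393,315.5))]
p,r,X=fit(C,obs,[.5,-.05,1.57]); print(p,r)
obs=obs[:1]+[(c,(l[0],-l[1],l[2]),u) for c,l,u in obs[1:5]]+obs[5:]
p,r,X=fit(C,obs,[.5,-.05,1.57]); print(p,r)
E
```

```text
rack
[ 0.5477  0.2001 -0.0955] [[-0.5275 -0.2314]
 [ 0.2713 -0.1172]
 [-0.9581 -0.6414]
 [-0.8394  2.1333]
 [ 0.1815  1.3515]
 [ 0.4373 -0.1984]]
-0.099 [0.4492 0.2096 0.07  ] [[250.2431 230.7389]] [[247.1314 275.8327]]
-0.033 [0.5149 0.2033 0.07  ] [[273.2199 220.0964]] [[249.7387 251.3877]]
0.033 [0.5806 0.197  0.07  ] [[295.3772 209.8334]] [[252.2958 227.4135]]
0.099 [0.6463 0.1907 0.07  ] [[316.758  199.9301]] [[254.8042 203.8966]]
stand
[ 0.5613 -0.3463 -0.4278] [[-1.0081  0.0472]
 [-1.3286 -1.5238]
 [-1.2194  0.275 ]
 [ 0.3472  3.0608]
 [ 0.0514  0.1493]
 [-0.5818 -0.5246]
 [ 1.536   1.671 ]]
wheeltop [ 0.4044 -0.2748  0.137 ] [[375.992  355.8722]] [[436.149  287.5083]]
disc [ 0.4044 -0.2748  0.108 ] [[374.9076 364.0187]] [[433.2743 288.4157]]
rear [ 0.4849 -0.3115  0.055 ] [[414.2411 367.7081]] [[440.0121 260.0295]]
vtopL [ 0.6905 -0.386   0.08  ] [[509.6921 329.7756]] [[464.508  184.1991]]
stopt [ 0.7014 -0.4102  0.07  ] [[521.2127 337.0914]] [[471.7644 181.361 ]]
skewer
[ 0.547  -0.0818  1.5762] [[-0.4269  0.1807]
 [ 0.3336 -0.4823]
 [ 0.0145  0.3589]
 [ 0.144  -0.2566]
 [-0.296   0.5962]
 [-0.295  -0.9363]
 [ 0.6861  0.5004]]
[ 0.5466 -0.0818  1.5733] [[-0.4296  0.1578]
 [ 0.0294 -8.8111]
 [ 0.3235  8.9491]
 [-0.2741 -8.472 ]
 [ 0.141   9.2773]
 [-0.2764 -0.9506]
 [ 0.4868  0.6639]]
```

Run:
```python
from h import *
s,t=load()
a=cv2.convertScaleAbs(s["image"],alpha=5,beta=0); b=cv2.convertScaleAbs(t["image"],alpha=5,beta=0)
crop(a,350,340,50,45,10,"pics/s_w.png");crop(b,412,268,45,38,10,"pics/t_w.png")
print(back(t,[(429,298)],.137),back(t,[(429,298)],.108))
print(tri([s,t],[(360,365),(429,298)]))
```

```text
[[ 0.37849929 -0.2551453   0.137     ]] [[ 0.38005762 -0.2622272   0.108     ]]
(array([ 0.3790641 , -0.26040927,  0.11353031]), array([0.00057357]))
```

View pics/s_w.png

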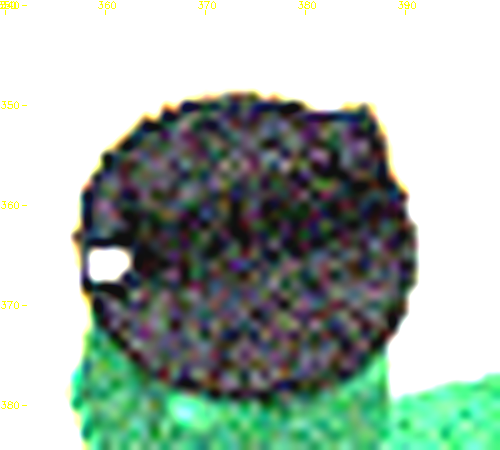

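View pics/t_w.png

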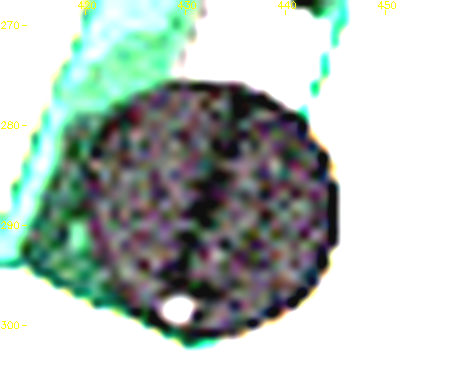

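```bash
cat >> h.py <<'E'
from scipy.spatial.transform import Rotation as Ro
def pose():
    o=sensors.get_obs(); R=Ro.from_rotvec(o["tool_rot"]).as_matrix(); return o,R,np.arctan2(R[1,1],R[0,1])
def goal(x,y,z,yaw):
    o,R,y0=pose(); d=R.T@(np.array([x,y,z])-o["tool_pos"])*100
    print("t",o["t"].round(2) if hasattr(o["t"],'round') else o["t"],"pos",o["tool_pos"].round(4),"yaw",round(y0,4),"tilt",R[:,2].round(4),"F",o["contact_force"].round(1),"op",round(o["opening"],4),"q1,q6",o["q"][[0,5]].round(3))
    tw=-np.degrees(yaw-y0); print("d cm",d.round(2),"twist (raw, +-360)",round(tw,2))
E
python3 -c "
from h import *
goal(.5,.15,.25,1.25)"
```

```text
t 0.1 pos [0.1945 0.5934 0.2472] yaw 1.254 tilt [-7.0e-04 -1.7e-03 -1.0e+00] F [-0.5  0.8  0.7] op 0.0855 q1,q6 [ 1.135 -0.119]
d cm [-42.84 -32.62  -0.23] twist (raw, +-360) 0.23
```

Call:
move_arm(
  increments=[
    [-5,-3.8,0,10,8.5],
    [-10,-7.6,0,20,8.5],
    [-15,-11.4,0,30,8.5],
    [-20,-15.2,0,40,8.5],
    [-25,-19,0,50,8.5],
  ],
)

```text
t: 0.72
tool_pos: [0.3728, 0.3348, 0.2479]
tool_rot: [-1.767, -2.597, 0.0]
contact_force: [-0.6, 0.5, -0.3]
opening: 0.0849
```

```bash
python3 -c "
from h import *
goal(.5,.0,.25,-2.05)"
```

```text
t 0.725 pos [0.3728 0.3348 0.2479] yaw 0.3759 tilt [-1.e-04 -1.e-04 -1.e+00] F [-0.6  0.5 -0.3] op 0.0849 q1,q6 [0.583 0.207]
d cm [-35.82  -0.46  -0.21] twist (raw, +-360) 139.0
```

Call:
move_arm(
  increments=[
    [-6,0,0,10,8.5],
    [-12,0,0,20,8.5],
    [-18,0,0,30,8.5],
    [-24,0,0,40,8.5],
    [-30,0,0,50,8.5],
  ],
)

```text
t: 1.35
tool_pos: [0.484, 0.0563, 0.248]
tool_rot: [-2.7, -1.606, -0.0]
contact_force: [0.8, 0.1, 0.3]
opening: 0.0852
```

```bash
python3 -c "
from h import *
goal(.404,-.275,.2,-2.05)"
```

```text
t 1.35 pos [0.484  0.0563 0.248 ] yaw -0.4972 tilt [ 0.e+00  2.e-04 -1.e+00] F [0.8 0.1 0.3] op 0.0852 q1,q6 [-0.037  0.46 ]
d cm [-32.94   8.77   4.8 ] twist (raw, +-360) 88.97
```

Call:
move_arm(
  increments=[
    [-5.5,1.5,0.5,10,8.5],
    [-11,3,1,20,8.5],
    [-16.5,4.5,1.5,30,8.5],
    [-22,6,2,40,8.5],
    [-27.5,7.5,2.5,50,8.5],
  ],
)

```text
t: 1.98
tool_pos: [0.4193, -0.2212, 0.2229]
tool_rot: [-3.126, -0.315, -0.0]
contact_force: [1.2, -0.5, -0.5]
opening: 0.0849
```

```bash
python3 -c "
from h import *
goal(.404,-.275,.19,-2.05)"
```

```text
t 1.975 pos [ 0.4193 -0.2212  0.2229] yaw -1.3699 tilt [ 1.e-04  1.e-04 -1.e+00] F [ 1.2 -0.5 -0.5] op 0.0849 q1,q6 [-0.643  0.727]
d cm [-2.57  4.97  3.28] twist (raw, +-360) 38.97
```

Call:
move_arm(
  increments=[
    [-1,2,1,10,8.5],
    [-2,4,2,20,8.5],
    [-2.57,4.97,3.28,30,8.5],
    [-2.57,4.97,3.28,39,8.5],
    [-2.57,4.97,3.28,39,8.5],
  ],
)

```text
t: 2.6
tool_pos: [0.4049, -0.2734, 0.1898]
tool_rot: [-3.054, 0.735, 0.002]
contact_force: [-0.4, -0.2, -0.2]
opening: 0.085
```

```bash
python3 -c "
from h import *
goal(.404,-.275,.131,-2.05)
s,t=snap(1)
crop(t['image'],380,220,110,100,6,'pics/t1.png');crop(s['image'],310,290,160,110,5,'pics/s1.png')"
```

```text
t 2.6 pos [ 0.4049 -0.2734  0.1898] yaw -2.0432 tilt [-9.e-04  8.e-04 -1.e+00] F [-0.4 -0.2 -0.2] op 0.085 q1,q6 [-0.746  1.297]
d cm [-0.    0.18  5.88] twist (raw, +-360) 0.39
```

View pics/t1.png

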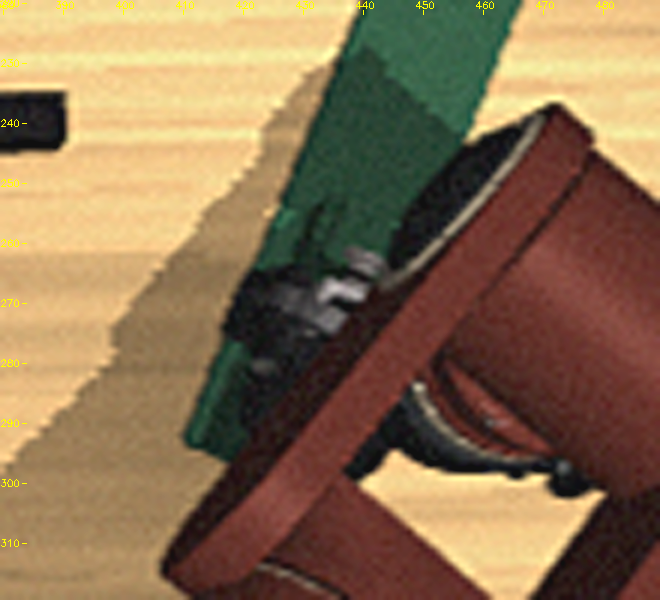

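View pics/s1.png

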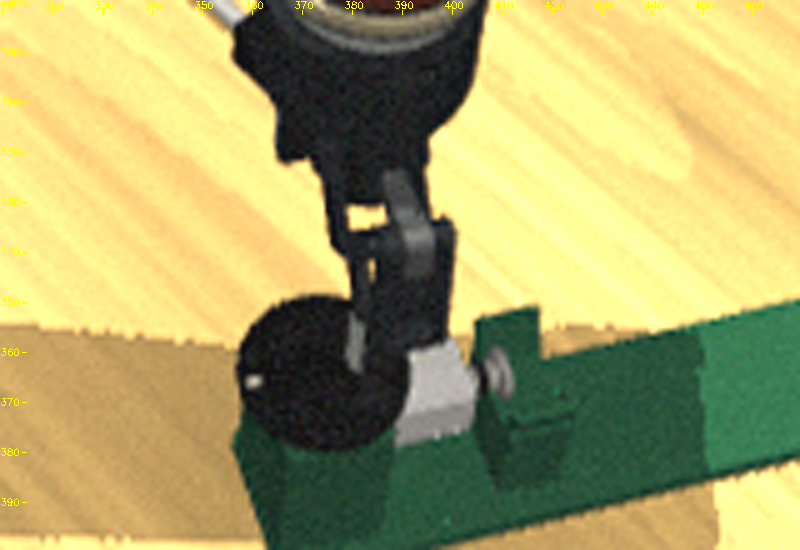

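Call:
move_arm(
  increments=[
    [0,0.18,3,0,8.5],
    [0,0.18,5,0,8.5],
    [0,0.18,6,0,8.5],
    [0,0.18,6,0,5],
    [0,0.18,6,0,3],
  ],
)

```text
t: 3.32
tool_pos: [0.405, -0.2756, 0.1316]
tool_rot: [3.053, -0.736, 0.002]
contact_force: [0.4, 0.3, 0.3]
opening: 0.051
```

Call:
move_arm(
  increments=[
    [0,0,0,0,1],
    [0,0,0,0,1],
    [0,0,0,0,1],
    [0,0,0,0,1],
    [0,0,0,0,1],
  ],
  newtons=30,
)

```text
t: 3.95
tool_pos: [0.4061, -0.2735, 0.1316]
tool_rot: [-3.049, 0.736, -0.005]
contact_force: [4.5, 7.3, 4.2]
opening: 0.0134
```

```bash
python3 -c "
from h import *
goal(.404,-.275,.131,-2.05)
print(pose()[0]['wrist_torque'])
s,t=snap(2)
crop(s['image'],310,290,160,110,5,'pics/s2.png')"
```

```text
t 3.95 pos [ 0.4061 -0.2735  0.1316] yaw -2.0443 tilt [ 0.004   0.0039 -1.    ] F [4.5 7.3 4.2] op 0.0134 q1,q6 [-0.748  1.295]
d cm [-0.12  0.23  0.06] twist (raw, +-360) 0.32
[ 1.26195671e+00 -6.17819784e-01  1.36615112e-04]
```

View pics/s2.png

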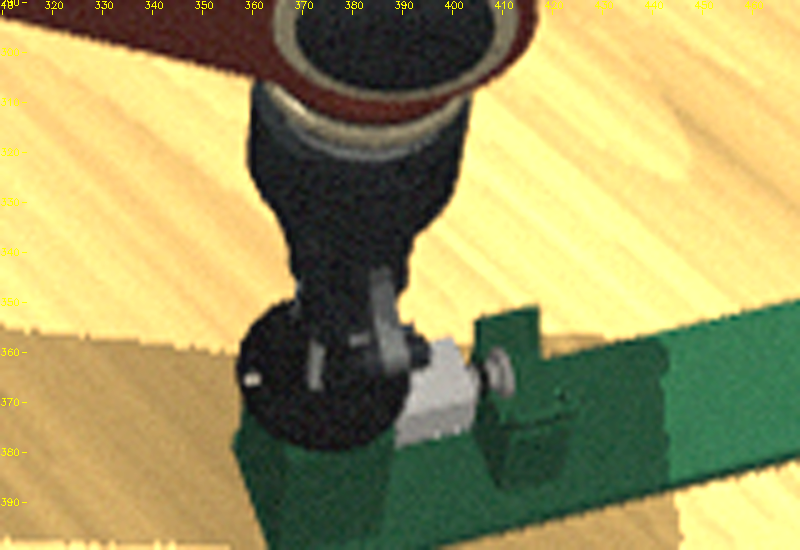

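Call:
move_arm(
  increments=[
    [0,-0.23,0,-6,0.9],
    [0,-0.23,0,-15,0.9],
    [0,-0.23,0,-24,0.9],
    [0,-0.23,0,-33,0.9],
    [0,-0.23,0,-40,0.9],
  ],
  newtons=40,
)

```text
t: 4.68
tool_pos: [0.4063, -0.2731, 0.1317]
tool_rot: [3.121, 0.357, 0.003]
contact_force: [0.1, 1.7, 2.6]
opening: 0.013
```

```bash
python3 -c "
from h import *
goal(.406,-.2735,.131,.7)
print(pose()[0]['wrist_torque'])
"
```

```text
t 4.675 pos [ 0.4063 -0.2731  0.1317] yaw -1.3428 tilt [ 2.e-03  1.e-04 -1.e+00] F [0.1 1.7 2.6] op 0.013 q1,q6 [-0.745  0.598]
d cm [-0.04  0.04  0.07] twist (raw, +-360) -117.04
[ 0.35835025 -0.10373944 -0.17015974]
```

Call:
move_arm(
  increments=[
    [0,0,0,-9,0.9],
    [0,0,0,-18,0.9],
    [0,0,0,-27,0.9],
    [0,0,0,-36,0.9],
    [0,0,0,-45,0.9],
  ],
)

```text
t: 5.3
tool_pos: [0.4061, -0.2728, 0.1317]
tool_rot: [2.746, 1.526, 0.003]
contact_force: [-0.1, 2.4, 3.7]
opening: 0.0131
```

Call:
move_arm(
  increments=[
    [0,0,0,-9,0.9],
    [0,0,0,-18,0.9],
    [0,0,0,-27,0.9],
    [0,0,0,-36,0.9],
    [0,0,0,-45,0.9],
  ],
)

```text
t: 5.92
tool_pos: [0.4059, -0.2728, 0.1316]
tool_rot: [-1.953, -2.461, -0.002]
contact_force: [-1.9, 3.1, 3.9]
opening: 0.013
```

Call:
move_arm(
  increments=[
    [0,0,0,-9,0.9],
    [0,0,0,-18,0.9],
    [0,0,0,-26,0.9],
    [0,0,0,-26,0.9],
  ],
)

```text
t: 6.42
tool_pos: [0.4058, -0.2729, 0.1317]
tool_rot: [-1.357, -2.833, -0.001]
contact_force: [-1.8, 3.8, 4.9]
opening: 0.0134
```

```bash
python3 -c "
from h import *
goal(.406,-.2735,.131,.7)
print(pose()[0]['wrist_torque'])
"
```

```text
t 6.425 pos [ 0.4058 -0.2729  0.1317] yaw 0.6775 tilt [ 3.e-04  6.e-04 -1.e+00] F [-1.8  3.8  4.9] op 0.0134 q1,q6 [-0.745 -1.422]
d cm [-0.06 -0.02  0.07] twist (raw, +-360) -1.29
[0.62134315 0.32707452 0.14239277]
```

Call:
move_arm(
  increments=[
    [0,0,0,0,4],
    [0,0,0,0,7],
    [0,0,-3,0,8],
    [0,0,-7,0,8],
    [0,0,-9,0,8],
  ],
)

```text
t: 7.05
tool_pos: [0.4062, -0.2738, 0.2229]
tool_rot: [1.356, 2.83, -0.002]
contact_force: [0.6, 0.4, 0.0]
opening: 0.0802
```

```bash
python3 -c "
from h import *
goal(.547,-.105,.2,.005)
s,t=snap(3)
crop(t['image'],290,165,210,150,3.8,'pics/t3.png');crop(s['image'],310,240,230,170,3.4,'pics/s3.png')
"
```

```text
t 7.05 pos [ 0.4062 -0.2738  0.2229] yaw 0.6775 tilt [ 0.0025 -0.0025 -1.    ] F [0.6 0.4 0. ] op 0.0802 q1,q6 [-0.745 -1.423]
d cm [ 4.33 21.55  2.28] twist (raw, +-360) 38.53
```

View pics/t3.png

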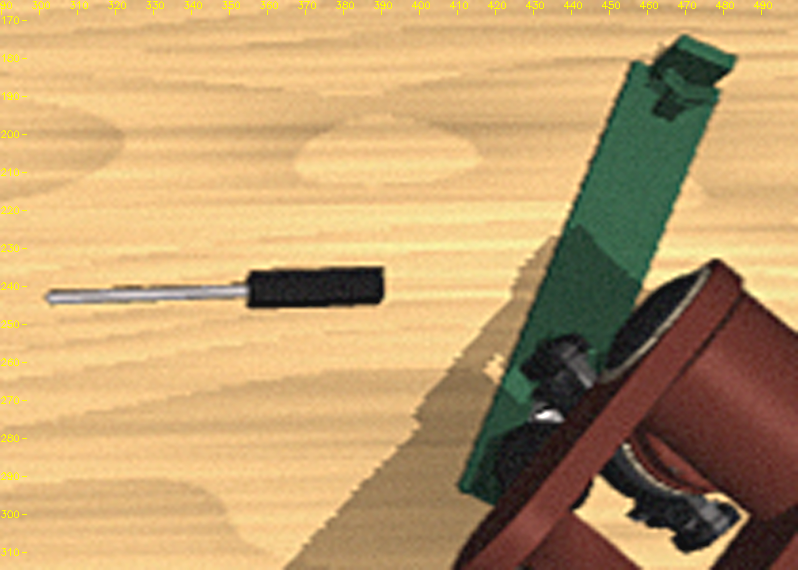

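View pics/s3.png

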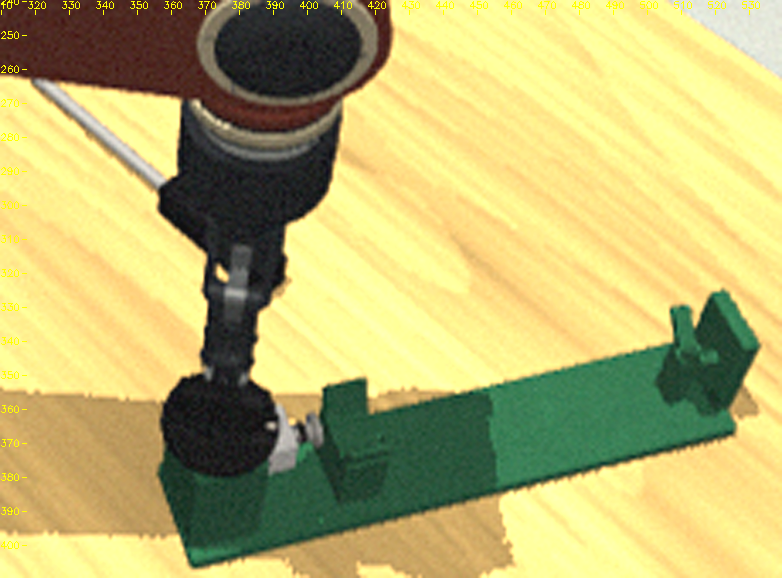

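Call:
move_arm(
  increments=[
    [1,5,0.5,9,8],
    [2,10,1,18,8],
    [3,15,1.5,27,8],
    [4,20,2,36,8],
    [4.33,21.55,2.28,38.5,8],
  ],
)

```text
t: 7.78
tool_pos: [0.5463, -0.1016, 0.1948]
tool_rot: [-2.211, -2.226, 0.002]
contact_force: [0.4, 0.4, -0.0]
opening: 0.0798
```

```bash
python3 -c "
from h import *
s,t=snap(4)
goal(.547,-.107,.021,.005)
crop(t['image'],290,205,130,75,6,'pics/t4.png');crop(s['image'],300,210,130,130,4.5,'pics/s4.png')
"
```

```text
t 7.875 pos [ 0.5457 -0.1024  0.1948] yaw 0.0088 tilt [-0.0041  0.0015 -1.    ] F [-0.   0.6  0.3] op 0.08 q1,q6 [-0.32  -0.328]
d cm [-0.49  0.2  17.38] twist (raw, +-360) 0.22
```

View pics/t4.png

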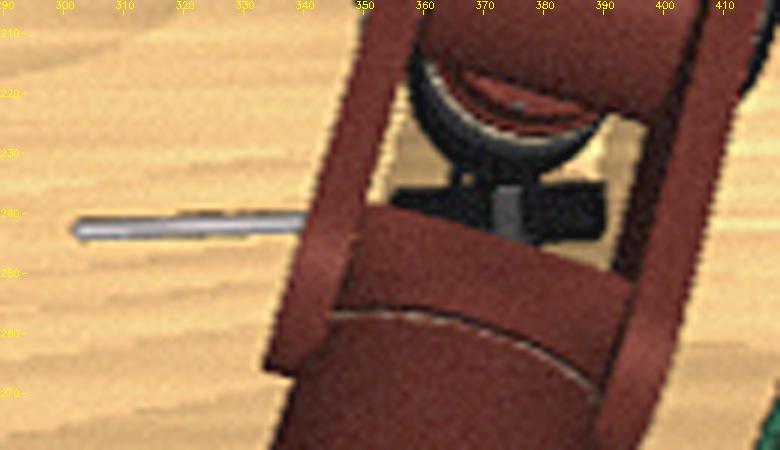

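View pics/s4.png

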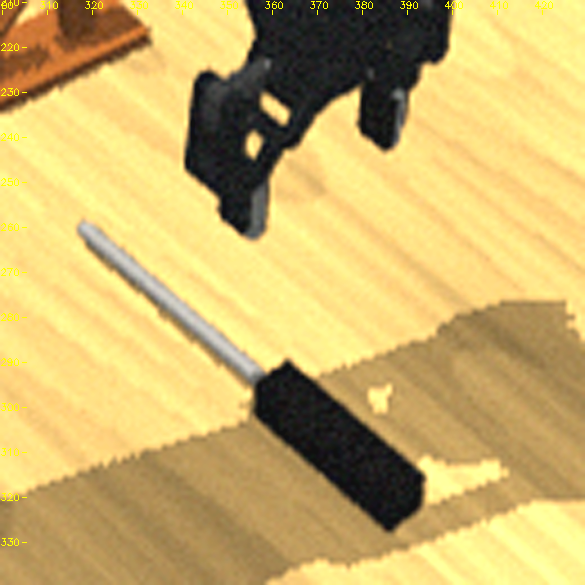

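Call:
move_arm(
  increments=[
    [-0.5,0.15,5,0,7],
    [-0.5,0.15,10,0,6],
    [-0.5,0.15,14,0,6],
    [-0.5,0.15,17,0,6],
    [-0.5,0.15,17.3,0,6],
  ],
)

```text
t: 8.5
tool_pos: [0.5443, -0.109, 0.021]
tool_rot: [-2.211, -2.223, 0.005]
contact_force: [-0.1, -0.6, 0.9]
opening: 0.0605
```

Call:
move_arm(
  increments=[
    [0,0,0,0,4],
    [0,0,0,0,2],
    [0,0,0,0,1.5],
    [0,0,0,0,1.5],
    [0,0,0,0,1.5],
  ],
  newtons=60,
)

```text
t: 9.12
tool_pos: [0.5493, -0.1098, 0.0269]
tool_rot: [2.212, 2.226, 0.002]
contact_force: [-0.0, -2.0, 6.8]
opening: 0.0228
```

```bash
python3 -c "
from h import *
goal(.547,-.107,.021,.005)
"
```

```text
t 9.125 pos [ 0.5493 -0.1098  0.0269] yaw 0.0063 tilt [ 0.0034 -0.0015 -1.    ] F [-0.  -2.   6.8] op 0.0228 q1,q6 [-0.33  -0.336]
d cm [ 0.28 -0.23  0.59] twist (raw, +-360) 0.07
```

Call:
move_arm(
  increments=[
    [0,0,-2,0,1.5],
    [0,0,-6,0,1.5],
    [0,0,-10,0,1.5],
    [0,0,-12,0,1.5],
    [0,0,-12,0,1.5],
  ],
)

```text
t: 9.75
tool_pos: [0.5486, -0.1094, 0.1465]
tool_rot: [2.212, 2.226, 0.002]
contact_force: [-0.7, 0.9, -2.1]
opening: 0.0229
```

```bash
python3 -c "
from h import *
s,t=snap(5)
goal(.547,-.107,.141,.005)
crop(t['image'],270,205,150,85,5.2,'pics/t5.png');crop(s['image'],270,170,140,120,5,'pics/s5.png')
"
```

```text
t 9.85 pos [ 0.5467 -0.1088  0.1431] yaw 0.0061 tilt [-2.5e-03  9.0e-04 -1.0e+00] F [-0.1  0.7 -2.8] op 0.0228 q1,q6 [-0.33  -0.336]
d cm [0.18 0.03 0.21] twist (raw, +-360) 0.06
```

View pics/t5.png

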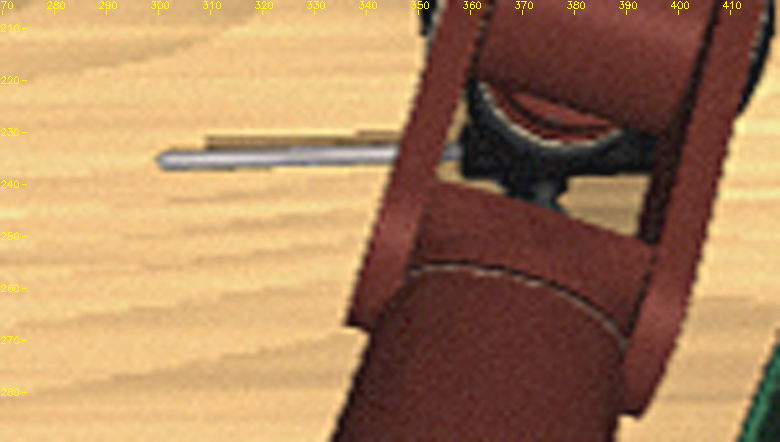

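View pics/s5.png

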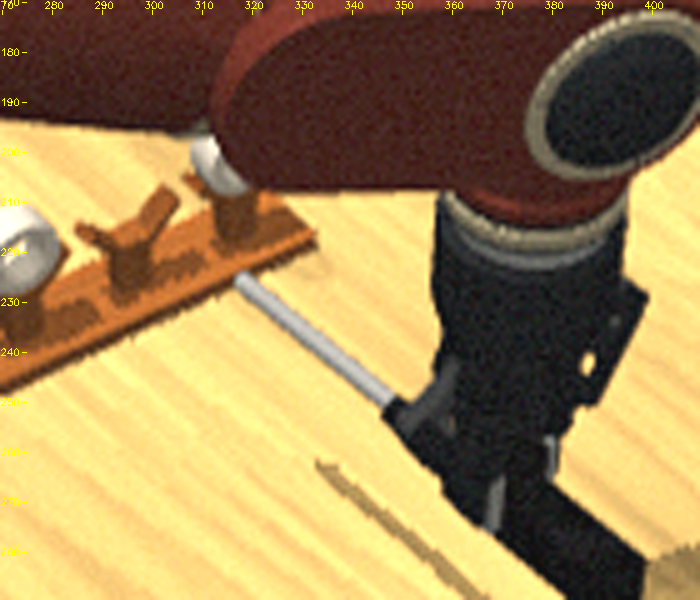

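```bash
python3 -c "
from h import *
s,t=load(5)
a=tri([s,t],[(317.2,225.3),(300.2,235.2)]);b=tri([s,t],[(347.3,250.4),(358.2,233.7)])
print(a,b); d=a[0]-b[0]; print(np.linalg.norm(d),np.arctan2(d[1],d[0]),np.arcsin(d[2]/np.linalg.norm(d)))
"
```

```text
(array([0.54347829, 0.06541227, 0.13829819]), array([9.87669727e-05])) (array([ 0.52574116, -0.07266448,  0.18421424]), array([0.00827165]))
0.14658813117879174 1.4430375556946253 -0.31859408536690387
```

```bash
cat >> h.py <<'E'
def line(cams,segs):
    """segs: per cam 2 points; returns direction and a point on line nearest"""
    ns=[];
    for d,(p,q) in zip(cams,segs):
        P=np.array(d["K"])@np.c_[d["R"],d["t"]]; l=np.cross([*p,1],[*q,1]); pl=P.T@l; ns.append(pl/np.linalg.norm(pl[:3]))
    dr=np.cross(ns[0][:3],ns[1][:3]); dr/=np.linalg.norm(dr)
    A=np.array([ns[0][:3],ns[1][:3],dr]); return dr,lambda pt: np.linalg.solve(A,[-ns[0][3],-ns[1][3],dr@pt])
def rodmask(d,u0,u1,v0,v1,fn):
    pass
E
python3 -c "
from h import *
s,t=load(5)
d,f=line([s,t],[((317.2,225.3),(346.5,249.8)),((300.2,235.3),(356,233.5))])
if d[1]<0:d=-d
print(d,np.arctan2(d[1],d[0]),np.arcsin(d[2])); print(f(np.array([.543,.065,.138])))
crop(s['image'],310,215,50,45,12,'pics/s5b.png');crop(t['image'],295,222,70,25,11,'pics/t5b.png')
"
```

```text
[-0.02223539  0.99933373  0.02894293] 1.5930428694809853 0.028946974890424807
[0.54334511 0.06499891 0.13830284]
```

View pics/s5b.png

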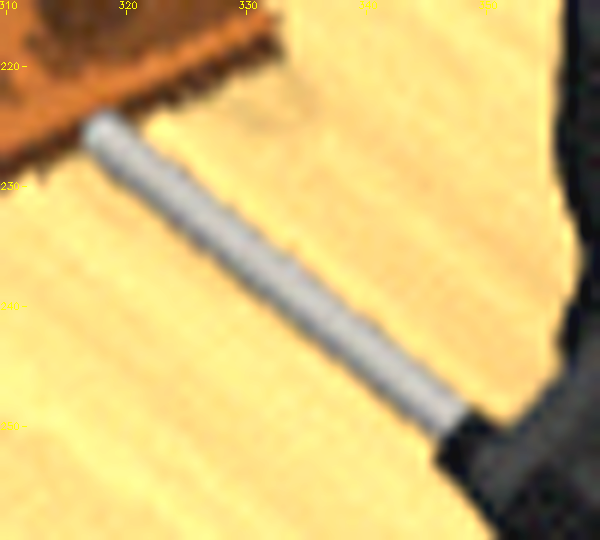

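View pics/t5b.png

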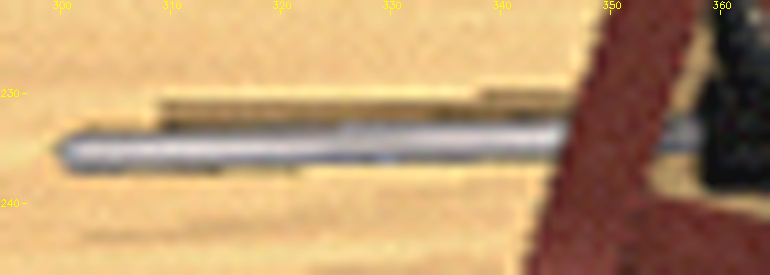

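Run:
```python
from h import *
from scipy.optimize import least_squares
s,t=load(5)
print(tri([s,t],[(347,249.8),(357.7,233.3)]))
def f(p):
    d=np.array([np.cos(p[3])*np.cos(p[4]),np.sin(p[3])*np.cos(p[4]),np.sin(p[4])]);o=p[:3]
    return np.concatenate([(proj(s,o+.149*d)-[317.7,225.2])[0],(proj(t,o+.15*d)-[300.1,235.3])[0],(proj(t,o)-[357.7,233.3])[0],(proj(s,o)-[347,249.8])[0]])
r=least_squares(f,[.547,-.085,.13,1.57,0]); print(r.x,r.fun)
r2=least_squares(lambda p:f(p)[[0,1,2,3,4,5]],[.547,-.085,.13,1.57,0]); print(r2.x,r2.fun,f(r2.x))
```

```text
(array([ 0.52644564, -0.07130102,  0.18458011]), array([0.00846389]))
[ 0.52402808 -0.07164964  0.18626295  1.41877309 -0.35077068] [-0.20752213  0.44584019 -0.74030169 -0.49293143 -2.13193863  5.10551318
  4.75867808 -1.40917548]
[ 0.54940678 -0.08349289  0.12186885  1.61055288  0.11686682] [-0.13830789  0.03039036  0.07755338 -0.13495738  0.00021143 -0.00091046] [-1.38307892e-01  3.03903596e-02  7.75533837e-02 -1.34957379e-01
  2.11428587e-04 -9.10456709e-04  1.56971744e+01  1.60710229e+01]
```

Run:
```python
from h import *
from scipy.optimize import least_squares
s,t=load(5)
def f(p):
    d=np.array([np.cos(p[3])*np.cos(p[4]),np.sin(p[3])*np.cos(p[4]),np.sin(p[4])]);o=p[:3]
    q=proj(s,np.array([o+.149*d,o+.075*d])); n=q[1]-q[0]; n=np.array([-n[1],n[0]])/np.linalg.norm(n)
    return np.concatenate([q[0]-[317.7,225.2],(proj(t,o+.15*d)-[300.1,235.3])[0],(proj(t,o)-[357.7,233.3])[0],[(np.array([347,249.8])-q[0])@n]])
r=least_squares(f,[.547,-.085,.13,1.57,0]); print(r.x,r.fun)
c=r.x; print(r.x[:3]-pose()[0]['tool_pos'])
```

```text
[ 0.54772213 -0.08357494  0.13248929  1.59579967  0.03951656] [-0.22638262 -0.00402904 -0.26282474 -0.24670731  0.422917   -0.16445711
 -0.20850223]
[ 0.0010193   0.02524947 -0.01063973]
```

```bash
python3 -c "
from h import *
goal(.4953,-.0098,.14,-.104)"
```

```text
t 9.85 pos [ 0.5467 -0.1088  0.1431] yaw 0.0061 tilt [-2.5e-03  9.0e-04 -1.0e+00] F [-0.1  0.7 -2.8] op 0.0228 q1,q6 [-0.33  -0.336]
d cm [ 9.93 -5.08  0.33] twist (raw, +-360) 6.31
```

Call:
move_arm(
  increments=[
    [3,-1.6,0.2,3,1.5],
    [6,-3.3,0.3,6,1.5],
    [9.9,-5.1,0.3,6.3,1.5],
    [9.9,-5.1,0.3,6.3,1.5],
    [9.9,-5.1,0.3,6.3,1.5],
  ],
)

```text
t: 10.48
tool_pos: [0.4954, -0.0106, 0.1402]
tool_rot: [-2.332, -2.103, 0.003]
contact_force: [0.2, 0.4, -2.3]
opening: 0.0229
```

```bash
python3 -c "
from h import *
goal(.4953,-.0098,.0776,-.104)"
```

```text
t 10.475 pos [ 0.4954 -0.0106  0.1402] yaw -0.1035 tilt [-0.0023 -0.     -1.    ] F [ 0.2  0.4 -2.3] op 0.0229 q1,q6 [-0.171 -0.068]
d cm [ 0.08 -0.01  6.26] twist (raw, +-360) 0.03
```

Call:
move_arm(
  increments=[
    [0,0,3,0,1.5],
    [0,0,5,0,1.5],
    [0,0,6.25,0,1.5],
    [0,0,6.25,0,1.5],
  ],
)

```text
t: 10.98
tool_pos: [0.4955, -0.0109, 0.0779]
tool_rot: [-2.333, -2.101, 0.003]
contact_force: [-0.3, 0.2, -1.7]
opening: 0.0225
```

```bash
python3 -c "
from h import *
goal(.4953,-.0098,.0776,-.104)
s,t=snap(6)
crop(t['image'],230,190,140,110,5.5,'pics/t6.png');crop(s['image'],220,180,130,110,5.5,'pics/s6.png')
"
```

```text
t 10.975 pos [ 0.4955 -0.0109  0.0779] yaw -0.1048 tilt [-2.7e-03  4.0e-04 -1.0e+00] F [-0.3  0.2 -1.7] op 0.0225 q1,q6 [-0.172 -0.068]
d cm [ 0.11 -0.03  0.03] twist (raw, +-360) -0.04
```

View pics/t6.png

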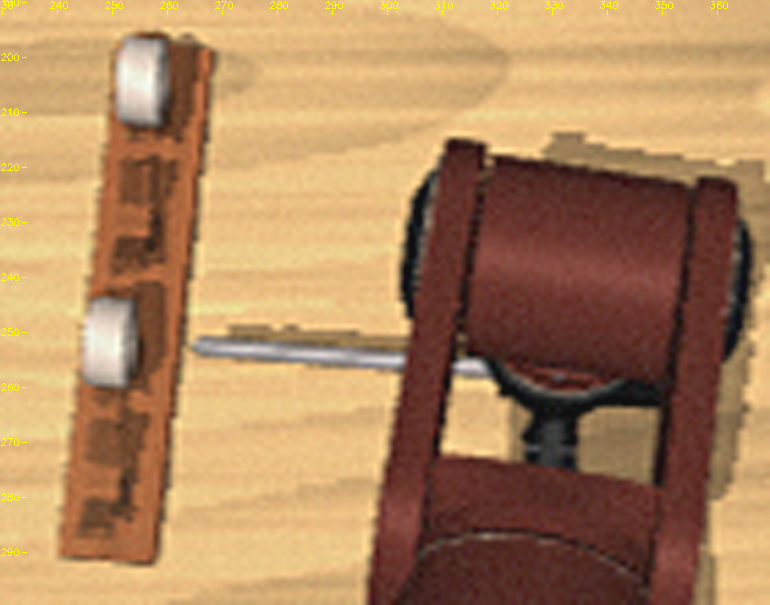

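View pics/s6.png

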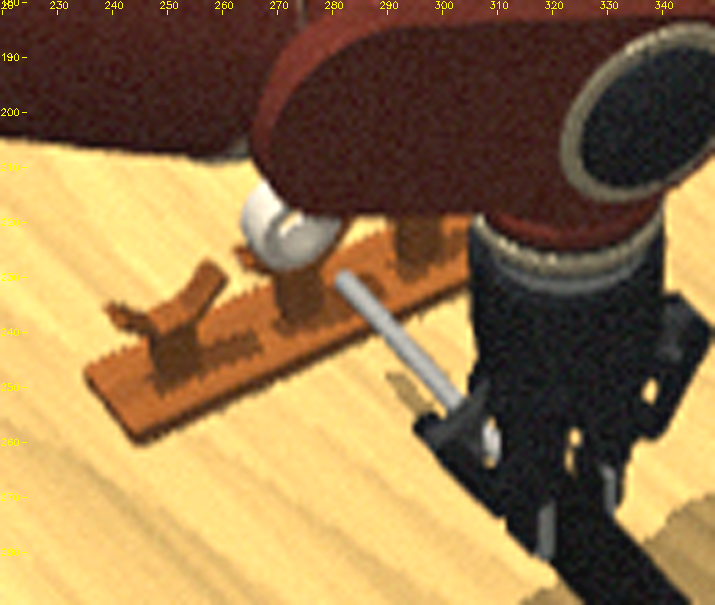

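```bash
python3 -c "
from h import *
s,t=load(6)
a=tri([s,t],[(281.5,230.1),(264.6,252.2)])[0]
d,f=line([s,t],[((281.5,230.1),(302.2,252.6)),((264.6,252.2),(317.5,256.4))])
if d[1]<0:d=-d
print(a,tri([s,t],[(281.5,230.1),(264.6,252.2)])[1],d,np.arctan2(d[1],d[0]),np.arcsin(d[2])); print(f(a))
u=np.array([np.cos(1.475),np.sin(1.475),0])
B=np.array([.5149,.2033,.07]); r=a-B; print('along',r@u,'lat(+x)',r@np.array([u[1],-u[0],0]),'z',r[2])
print(proj(s,B),proj(t,B))
"
```

```text
[0.511756   0.16413976 0.06693886] [0.00057341] [ 0.10008532  0.99469389 -0.02381179] 1.4705146215991505 -0.023814039623589096
[0.51313575 0.16389535 0.06252848]
along -0.03928141155179763 lat(+x) 0.0006160835504827057 z -0.0030611354474654046
[[273.23146206 220.08431939]] [[249.73290762 251.37014   ]]
```

Call:
move_arm(
  increments=[
    [0,0,-0.2,0,1.5],
    [2,0,-0.2,0,1.5],
    [4,-0.05,-0.2,0,1.5],
    [5.5,-0.05,-0.2,0,1.5],
    [7,-0.05,-0.2,0,1.5],
  ],
)

```text
t: 11.7
tool_pos: [0.5033, 0.0599, 0.0818]
tool_rot: [2.333, 2.103, 0.001]
contact_force: [0.2, -0.7, -2.7]
opening: 0.0228
```

```bash
python3 -c "
from h import *
goal(.4953,-.0098,.0796,-.104)
s,t=snap(7)
crop(t['image'],230,190,140,110,5.5,'pics/t7.png');crop(s['image'],220,180,130,110,5.5,'pics/s7.png')
"
```

```text
t 11.7 pos [0.5033 0.0599 0.0818] yaw -0.1037 tilt [ 1.e-03 -2.e-04 -1.e+00] F [ 0.2 -0.7 -2.7] op 0.0228 q1,q6 [-0.028  0.075]
d cm [-7.01 -0.08  0.22] twist (raw, +-360) 0.01
```

View pics/t7.png

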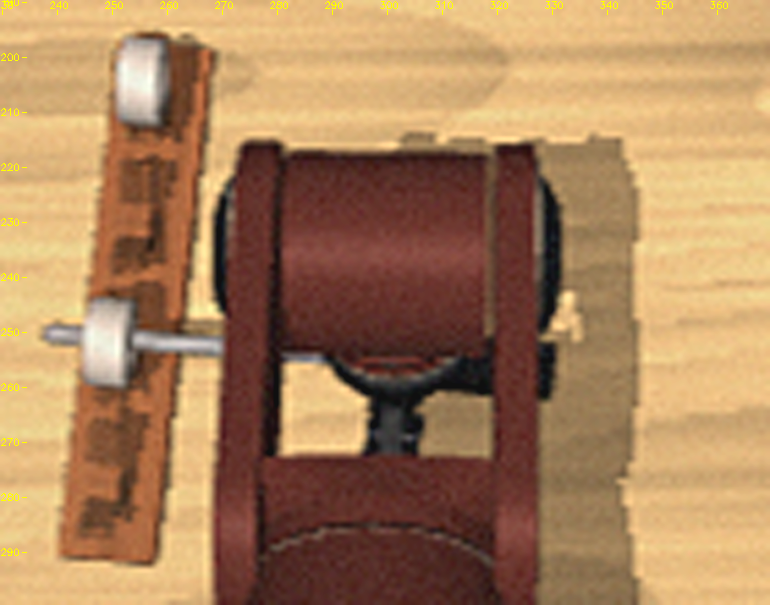

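View pics/s7.png

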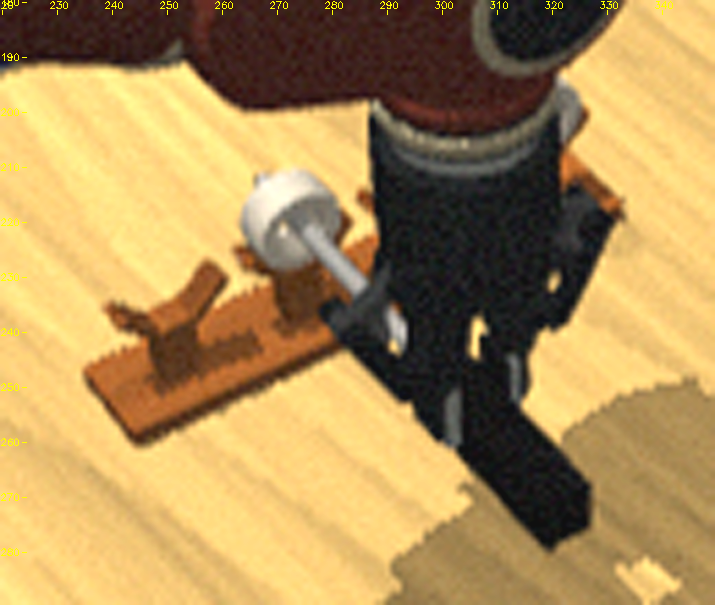

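Call:
move_arm(
  increments=[
    [2,0,0.1,0,1.5],
    [4,-0.05,0.1,0,1.5],
    [6,-0.1,0.1,0,1.5],
    [8,-0.1,0.1,0,1.5],
    [8.8,-0.1,0.1,0,1.5],
  ],
)

```text
t: 12.42
tool_pos: [0.5112, 0.1473, 0.0803]
tool_rot: [2.333, 2.104, -0.0]
contact_force: [-0.6, -0.0, -2.3]
opening: 0.0227
```

Call:
move_arm(
  increments=[
    [0,0,-1,0,1.5],
    [0,0,-2,0,1.5],
    [0,0,-4,0,1.5],
    [0,0,-6,0,1.5],
    [0,0,-6,0,1.5],
  ],
)

```text
t: 13.05
tool_pos: [0.5128, 0.1467, 0.1433]
tool_rot: [2.332, 2.1, 0.007]
contact_force: [-0.3, -0.1, -2.8]
opening: 0.0226
```

```bash
python3 -c "
from h import *
s,t=snap(8)
goal(.63,.0,.14,-.104)
crop(t['image'],220,180,140,110,5.5,'pics/t8.png');crop(s['image'],220,150,130,110,5.5,'pics/s8.png')
"
```

```text
t 13.15 pos [0.5111 0.1466 0.1404] yaw -0.1042 tilt [ 5.e-04 -0.e+00 -1.e+00] F [-1.1  1.  -2.7] op 0.0225 q1,q6 [0.139 0.244]
d cm [-13.34  13.35   0.05] twist (raw, +-360) -0.01
```

View pics/t8.png

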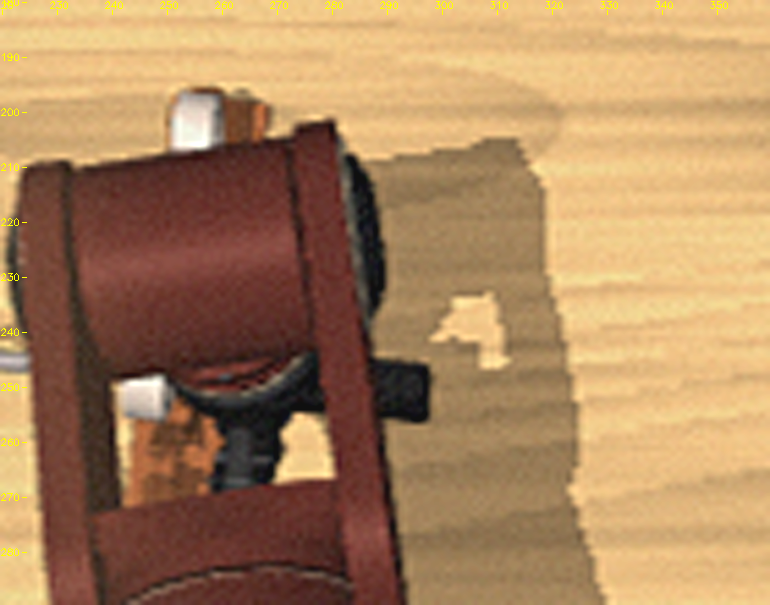

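View pics/s8.png

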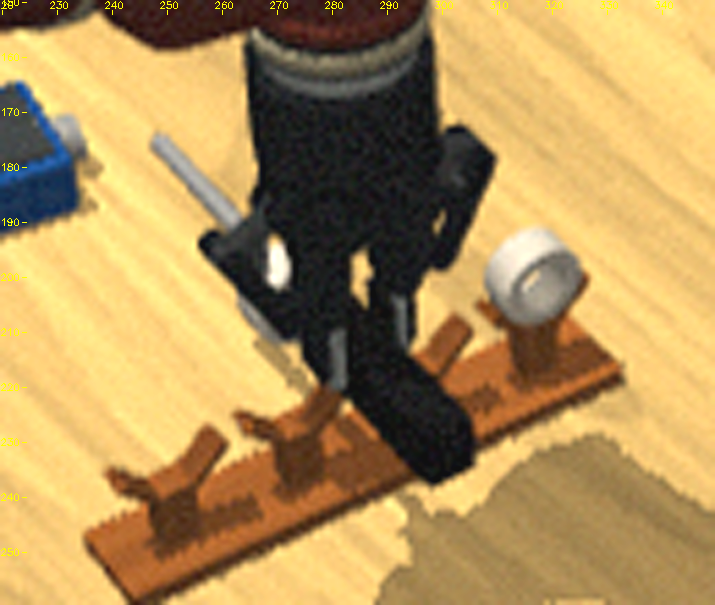

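Call:
move_arm(
  increments=[
    [-1,0,-0.3,0,1.5],
    [-3,0,-0.3,0,1.5],
    [-5.5,0.5,-0.3,0,1.5],
    [-8,1.5,-0.3,0,1.5],
    [-10.5,3,-0.3,0,1.5],
  ],
)

```text
t: 13.78
tool_pos: [0.5293, 0.038, 0.1423]
tool_rot: [-2.333, -2.102, 0.002]
contact_force: [1.0, 0.6, -2.7]
opening: 0.0228
```

Call:
move_arm(
  increments=[
    [-2,2,0,0,1.5],
    [-4,4,0,0,1.5],
    [-5.5,6,0,0,1.5],
    [-6.5,8,0,0,1.5],
    [-7,9.3,0,0,1.5],
  ],
)

```text
t: 14.4
tool_pos: [0.6152, -0.0411, 0.1423]
tool_rot: [-2.334, -2.101, 0.002]
contact_force: [-0.3, -0.8, -3.3]
opening: 0.0228
```

```bash
python3 -c "
from h import *
goal(.6262,-.0241,.081,-.104)
"
```

```text
t 14.4 pos [ 0.6152 -0.0411  0.1423] yaw -0.1049 tilt [-1.7e-03  1.0e-04 -1.0e+00] F [-0.3 -0.8 -3.3] op 0.0228 q1,q6 [-0.187 -0.082]
d cm [1.81 0.92 6.13] twist (raw, +-360) -0.05
```

Call:
move_arm(
  increments=[
    [1,0.5,1,0,1.5],
    [1.6,0.9,3,0,1.5],
    [1.6,0.9,5,0,1.5],
    [1.6,0.9,6.1,0,1.5],
    [1.6,0.9,6.1,0,1.5],
  ],
)

```text
t: 15.02
tool_pos: [0.6244, -0.0247, 0.0801]
tool_rot: [-2.331, -2.102, 0.004]
contact_force: [-0.2, 0.2, -2.7]
opening: 0.0227
```

```bash
python3 -c "
from h import *
s,t=snap(9)
goal(.6262,-.0241,.081,-.104)
crop(t['image'],230,180,140,110,5.5,'pics/t9.png');crop(s['image'],260,150,130,110,5.5,'pics/s9.png')
"
```

```text
t 15.125 pos [ 0.626  -0.0251  0.0825] yaw -0.1039 tilt [ 5.e-04 -1.e-04 -1.e+00] F [ 0.7 -0.2 -1.7] op 0.0227 q1,q6 [-0.159 -0.055]
d cm [0.1  0.01 0.15] twist (raw, +-360) 0.0
```

View pics/t9.png

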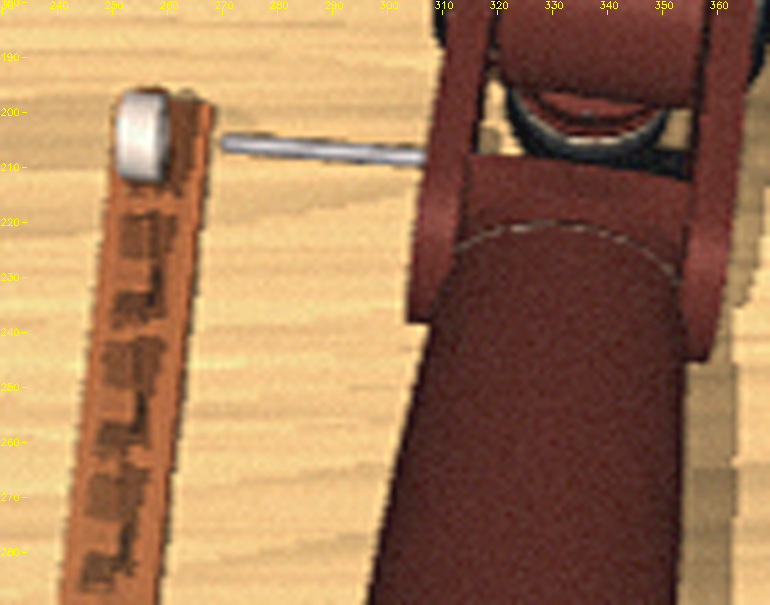

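View pics/s9.png

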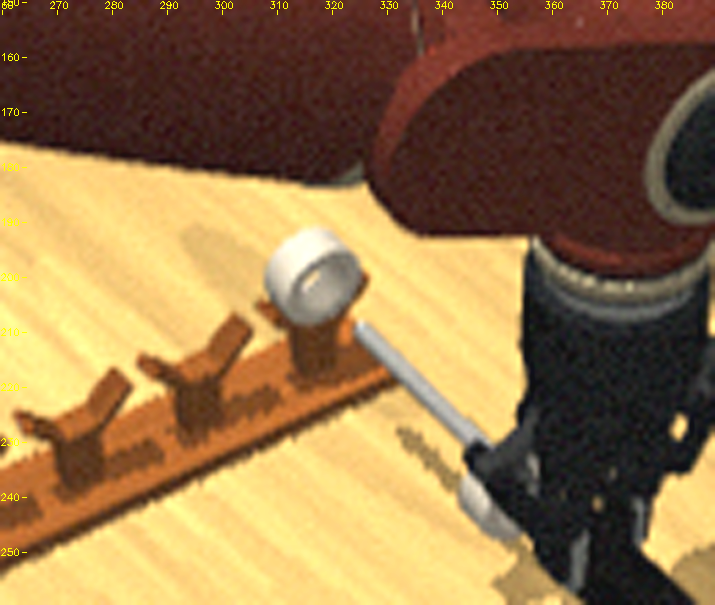

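```bash
python3 -c "
from h import *
s,t=load(9)
a,r=tri([s,t],[(325.3,209.3),(269.9,205.5)])
u=np.array([np.cos(1.475),np.sin(1.475),0])
print(a,r)
B=np.array([.6463,.1907,.07]); r=a-B; print('along',r@u,'lat(+x)',r@np.array([u[1],-u[0],0]),'z',r[2])
print(proj(s,B),proj(t,B))
"
```

```text
[0.64083629 0.14962629 0.06966455] [0.00026307]
along -0.04140799683747197 lat(+x) -0.001509964548793821 z -0.0003354532277792116
[[316.77097308 199.92026623]] [[254.80152971 203.87891707]]
```

Call:
move_arm(
  increments=[
    [2,0.1,0,0,1.5],
    [4,0.1,0,0,1.5],
    [6,0.1,0,0,1.5],
    [7,0.1,0,0,1.5],
  ],
)

```text
t: 15.62
tool_pos: [0.6342, 0.0465, 0.0823]
tool_rot: [2.332, 2.105, 0.0]
contact_force: [0.4, 0.3, -2.2]
opening: 0.0228
```

Call:
move_arm(
  increments=[
    [2,0,0,0,1.5],
    [4,-0.05,0,0,1.5],
    [4.5,-0.05,0,0,1.5],
    [4.5,-0.05,0,0,1.5],
  ],
)

```text
t: 16.12
tool_pos: [0.6382, 0.0896, 0.0821]
tool_rot: [2.333, 2.104, -0.001]
contact_force: [0.3, -0.3, -2.2]
opening: 0.0228
```

```bash
python3 -c "
from h import *
s,t=snap(10)
goal(.6262,-.0241,.081,-.104)
crop(t['image'],210,180,140,80,5.5,'pics/t10.png');crop(s['image'],260,150,130,110,5.5,'pics/s10.png')
"
```

```text
t 16.225 pos [0.6382 0.0889 0.0821] yaw -0.1042 tilt [-2.e-04 -3.e-04 -1.e+00] F [ 0.   0.3 -2.7] op 0.0227 q1,q6 [0.023 0.127]
d cm [-11.37  -0.02   0.12] twist (raw, +-360) -0.01
```

View pics/t10.png

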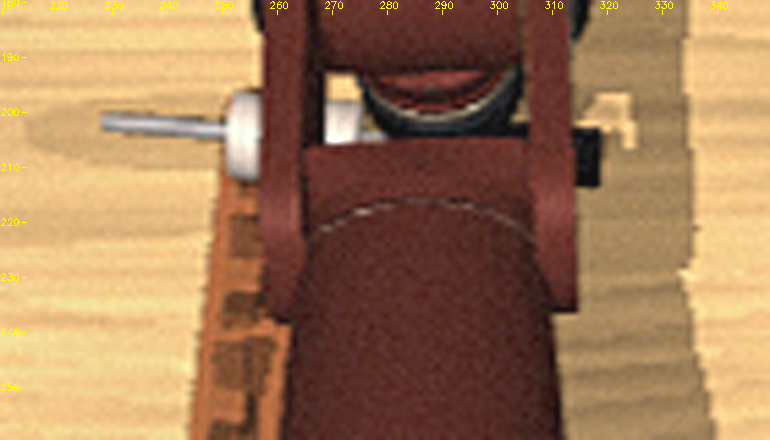

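View pics/s10.png

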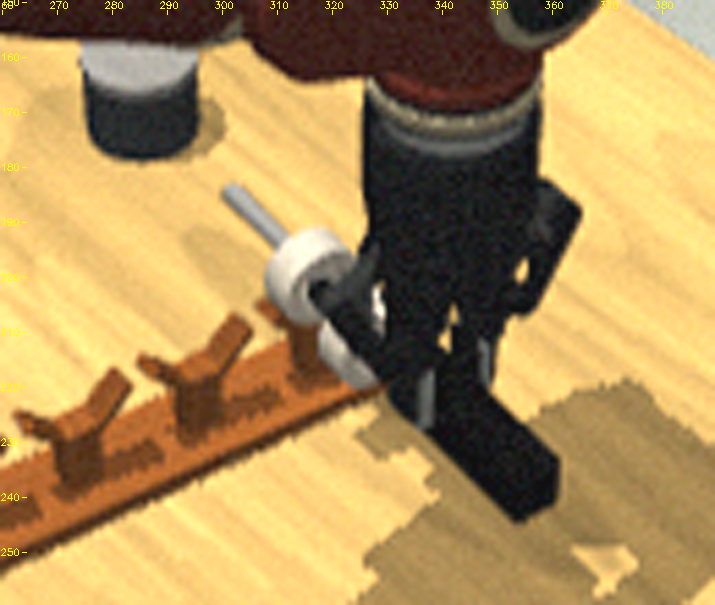

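Call:
move_arm(
  increments=[
    [0,0,-1.5,0,1.5],
    [0,0,-4,0,1.5],
    [0,0,-7,0,1.5],
    [0,0,-10,0,1.5],
    [0,0,-10,0,1.5],
  ],
)

```text
t: 16.85
tool_pos: [0.6406, 0.0889, 0.187]
tool_rot: [2.33, 2.099, 0.01]
contact_force: [0.4, 1.1, -3.2]
opening: 0.0228
```

Run:
```python
from fit import *
s,t=snap(11)
goal(.6262,-.0241,.18,-.104)
crop(t['image'],210,160,140,100,5.5,'pics/t11.png');crop(s['image'],260,130,130,110,5.5,'pics/s11.png')
crop(s['image'],340,310,200,110,4,'pics/s11b.png');crop(t['image'],400,165,100,145,4,'pics/t11b.png')
```

```text
t 16.95 pos [0.6381 0.0889 0.1822] yaw -0.1043 tilt [ 2.e-04 -1.e-04 -1.e+00] F [ 0.3  0.1 -2.5] op 0.0227 q1,q6 [0.023 0.127]
d cm [-1.137e+01 -1.000e-02  2.200e-01] twist (raw, +-360) -0.02
```

View pics/t11.png

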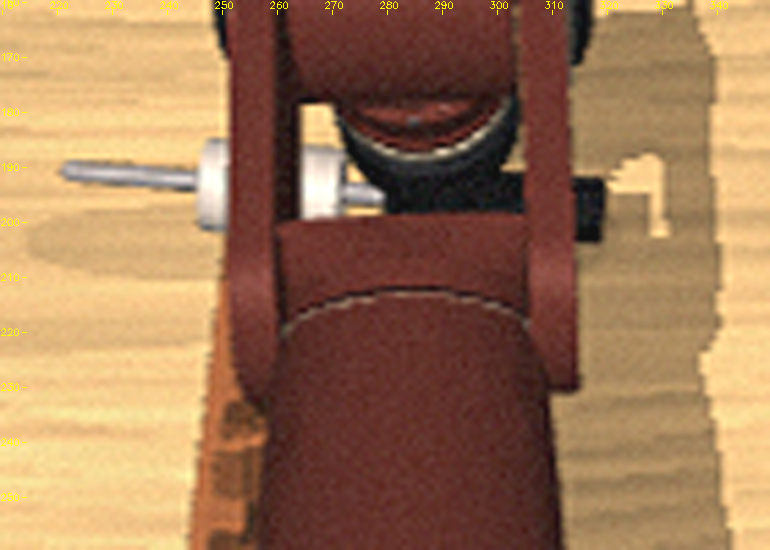

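View pics/s11.png

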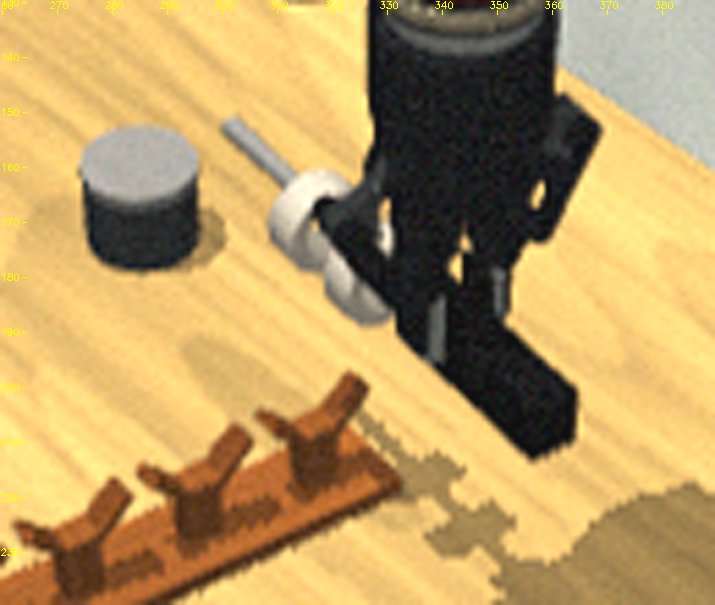

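View pics/s11b.png

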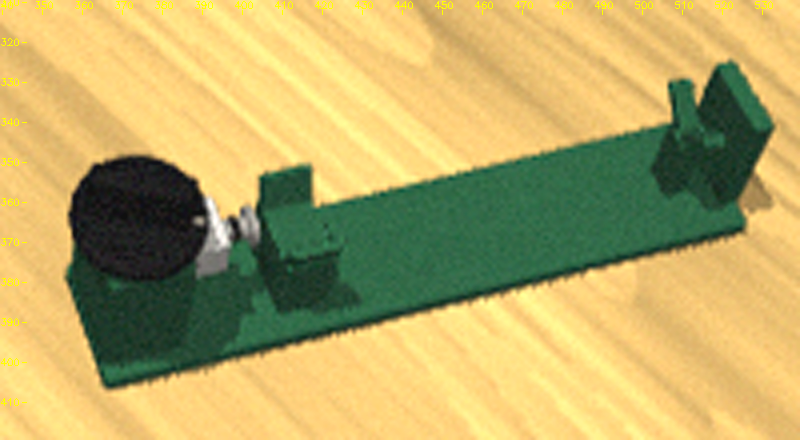

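View pics/t11b.png

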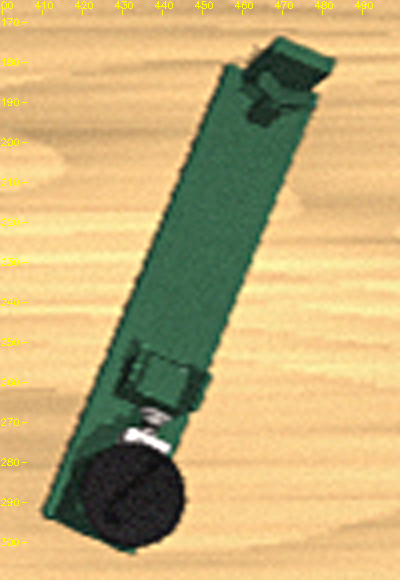

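Run:
```python
from h import *
from scipy.optimize import least_squares
np.set_printoptions(precision=4,suppress=True)
s,t=C=load(11)
w=.035;h=.012
obs=[(1,0,w,h,(410.3,292.8)),(1,.36,w,h,(455.8,180.5)),(1,.36,-w,h,(479.3,188.3)),(1,0,-w,h,(433.3,302.6)),
(0,0,-w,0,(366.3,406.3)),(0,.36,-w,0,(525.8,367.5)),(0,0,w,h,(356.7,378.0))]
def P(p,x,y,z):
    c,s_=np.cos(p[2]),np.sin(p[2]); return np.array([p[0]+c*x-s_*y,p[1]+s_*x+c*y,z])
W=np.array([.4059,-.2728])
for wt in (0,1):
    f=lambda p:np.concatenate([proj(C[o[0]],P(p,o[1]+p[3],o[2],o[3]))[0]-o[4] for o in obs]+[wt*(P(p,-.1725,0,0)[:2]-W)*1500, [ (p[3]+.195)*300]])
    r=least_squares(f,[.56,-.346,-.428,-.195],loss='soft_l1'); print(r.x, P(r.x,-.1725,0,.1)); print(r.fun if 0 else f(r.x)[:14].reshape(-1,2))
    for l in [(.134,0.0175,.08),(.134,-.0175,.08),(.134,0,.07),(.154,0,.07),(-.109,0,.07)]:
        X=P(r.x,*l);print(l,X,proj(s,X)[0],proj(t,X)[0])
```

```text
[ 0.5624 -0.347  -0.4343 -0.195 ] [ 0.406  -0.2744  0.1   ]
[[-0.4715  0.074 ]
 [-0.0485 -1.3276]
 [-0.9939  0.3063]
 [ 0.0051  0.5677]
 [ 0.387   2.6425]
 [ 0.4961  0.5121]
 [-0.2386 -1.6492]]
(0.134, 0.0175, 0.08) [ 0.6914 -0.3875  0.08  ] [510.5473 330.016 ] [465.0376 183.8851]
(0.134, -0.0175, 0.08) [ 0.6766 -0.4193  0.08  ] [518.7644 343.6921] [476.9586 188.8728]
(0.134, 0, 0.07) [ 0.684  -0.4034  0.07  ] [513.419  339.5121] [469.8051 187.4392]
(0.154, 0, 0.07) [ 0.7022 -0.4118  0.07  ] [522.0542 337.3964] [472.3175 181.104 ]
(-0.109, 0, 0.07) [ 0.4636 -0.3012  0.07  ] [404.0366 366.3118] [438.1716 267.2055]
[ 0.5621 -0.3461 -0.4377 -0.1942] [ 0.4059 -0.273   0.1   ]
[[-0.8948 -0.1992]
 [-0.0644 -1.4128]
 [-1.0391  0.2926]
 [-0.4533  0.3717]
 [ 0.1696  2.0469]
 [ 0.4586  0.4607]
 [-0.3332 -2.2283]]
(0.134, 0.0175, 0.08) [ 0.6909 -0.387   0.08  ] [510.2087 329.9915] [464.8718 184.0597]
(0.134, -0.0175, 0.08) [ 0.676  -0.4187  0.08  ] [518.3666 343.6795] [476.7784 189.0862]
(0.134, 0, 0.07) [ 0.6835 -0.4029  0.07  ] [513.0534 339.4935] [469.6333 187.6318]
(0.154, 0, 0.07) [ 0.7016 -0.4114  0.07  ] [521.7055 337.4042] [472.1693 181.3052]
(-0.109, 0, 0.07) [ 0.4634 -0.2999  0.07  ] [403.5123 365.9448] [437.7046 267.2868]
```

```bash
python3 -c "
from h import *
goal(.5367,-.3353,.2,-2.015)"
```

```text
t 16.95 pos [0.6381 0.0889 0.1822] yaw -0.1043 tilt [ 2.e-04 -1.e-04 -1.e+00] F [ 0.3  0.1 -2.5] op 0.0227 q1,q6 [0.023 0.127]
d cm [-43.25  -5.67  -1.78] twist (raw, +-360) 109.47
```

Call:
move_arm(
  increments=[
    [-1.5,0,-0.5,3,1.5],
    [-4,-0.4,-1,9,1.5],
    [-7,-0.8,-1.5,16,1.5],
    [-10,-1.2,-1.8,23,1.5],
    [-13,-1.6,-1.8,30,1.5],
  ],
)

```text
t: 17.58
tool_pos: [0.6078, -0.0401, 0.1991]
tool_rot: [-2.802, -1.418, 0.003]
contact_force: [0.2, 0.4, -3.2]
opening: 0.0227
```

```bash
python3 -c "
from h import *
goal(.5367,-.3353,.2,-2.015)"
```

```text
t 17.575 pos [ 0.6078 -0.0401  0.1991] yaw -0.6338 tilt [-1.9e-03 -1.0e-04 -1.0e+00] F [ 0.2  0.4 -3.2] op 0.0227 q1,q6 [-0.188  0.446]
d cm [-28.    11.75  -0.07] twist (raw, +-360) 79.14
```

Call:
move_arm(
  increments=[
    [-3,1.3,0,8,1.5],
    [-6,2.6,0,16,1.5],
    [-9,3.9,0,24,1.5],
    [-12,5.2,0,32,1.5],
    [-15,6.4,0,40,1.5],
  ],
)

```text
t: 18.2
tool_pos: [0.5711, -0.1989, 0.1987]
tool_rot: [-3.118, -0.373, 0.004]
contact_force: [0.6, -0.1, -2.7]
opening: 0.0223
```

```bash
python3 -c "
from h import *
goal(.5367,-.3353,.2,-2.015)"
```

```text
t 18.2 pos [ 0.5711 -0.1989  0.1987] yaw -1.3327 tilt [-2.5e-03  8.0e-04 -1.0e+00] F [ 0.6 -0.1 -2.7] op 0.0223 q1,q6 [-0.458  0.875]
d cm [-6.56 12.44 -0.13] twist (raw, +-360) 39.09
```

Call:
move_arm(
  increments=[
    [-1.5,3,0,9,1.5],
    [-3,6,0,18,1.5],
    [-4.7,9,0,27,1.5],
    [-6,11.5,0,35,1.5],
    [-6.5,12.4,0,39,1.5],
  ],
)

```text
t: 18.82
tool_pos: [0.5378, -0.3354, 0.1986]
tool_rot: [-3.065, 0.689, 0.004]
contact_force: [0.6, 0.4, -2.6]
opening: 0.0224
```

Call:
move_arm(
  increments=[
    [0,0,1,0,1.5],
    [0,0,3,0,1.5],
    [0,0,6,0,1.5],
    [0,0,7.5,0,1.5],
    [0,0,7.5,0,1.5],
  ],
)

```text
t: 19.45
tool_pos: [0.5385, -0.332, 0.1224]
tool_rot: [-3.066, 0.677, 0.007]
contact_force: [0.0, 0.0, -3.0]
opening: 0.0228
```

```bash
python3 -c "
from h import *
s,t=snap(12)
goal(.5367,-.3353,.1,-2.015)
crop(t['image'],390,150,140,150,4,'pics/t12.png');crop(s['image'],340,250,210,150,3.8,'pics/s12.png')
"
```

```text
t 19.55 pos [ 0.54   -0.3334  0.1257] yaw -2.0058 tilt [ 6.e-04 -5.e-04 -1.e+00] F [ 0.4 -1.1 -2.1] op 0.023 q1,q6 [-0.67   1.336]
d cm [-0.22  0.31  2.57] twist (raw, +-360) 0.53
```

View pics/t12.png

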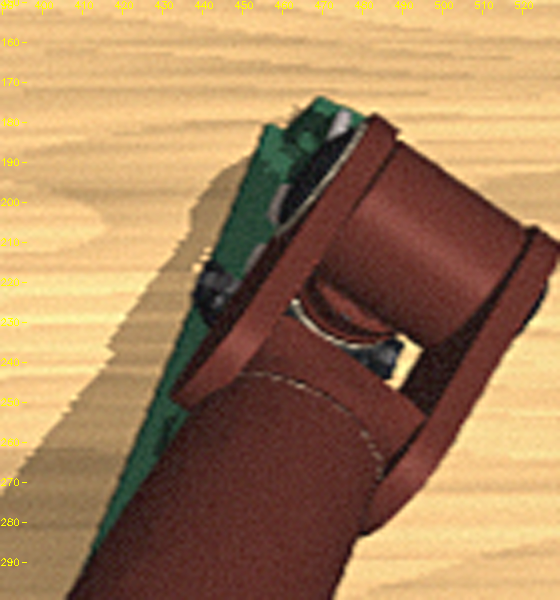

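View pics/s12.png

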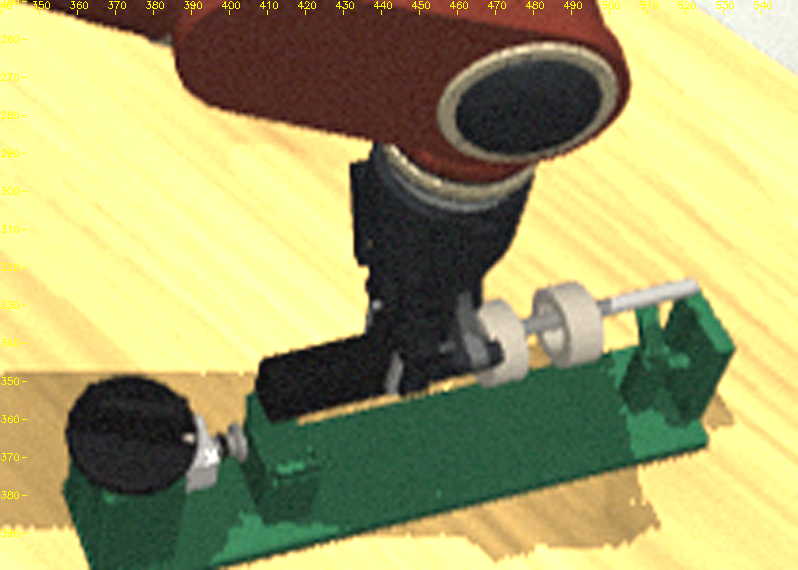

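Run:
```python
from h import *
s,t=load(12)
a,r=tri([s,t],[(522.7,325.6),(476.8,178.2)]); print(a,r)
def st(X,p=(.562,-.3465,-.435)):
    c,q=np.cos(p[2]),np.sin(p[2]); d=X-np.array([p[0],p[1],0]); return np.array([c*d[0]+q*d[1],-q*d[0]+c*d[1],d[2]])
print(st(a)); o,R,y=pose(); print('tcp',st(o["tool_pos"]), y+.435+1.58)
print('pred tip',st(o["tool_pos"]+np.r_[.1757*np.array([np.cos(y+1.5827),np.sin(y+1.5827)]),0]))
crop(t['image'],455,160,40,40,15,'pics/t12b.png')
crop(s['image'],455,310,90,60,8,'pics/s12b.png')
```

```text
[ 0.69437796 -0.4070941   0.11538563] [0.00125528]
[0.14558459 0.00083447 0.11538563]
tcp [-0.02544266  0.00262213  0.12568311] 0.00920823887825728
pred tip [0.15024488 0.00471436 0.12568311]
```

View pics/t12b.png

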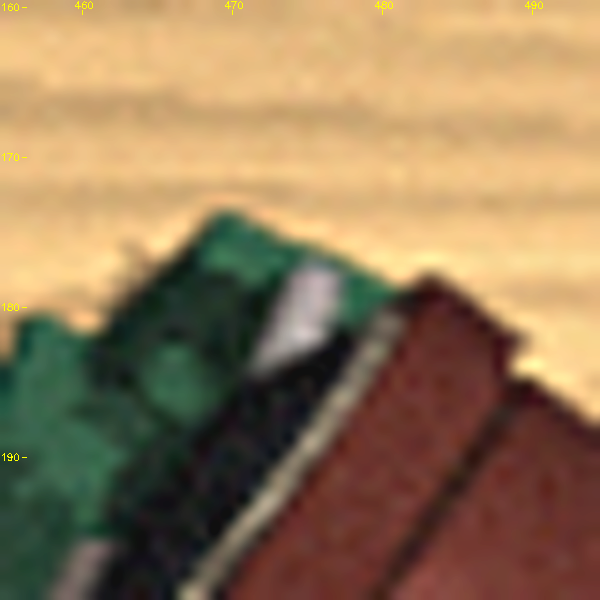

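View pics/s12b.png

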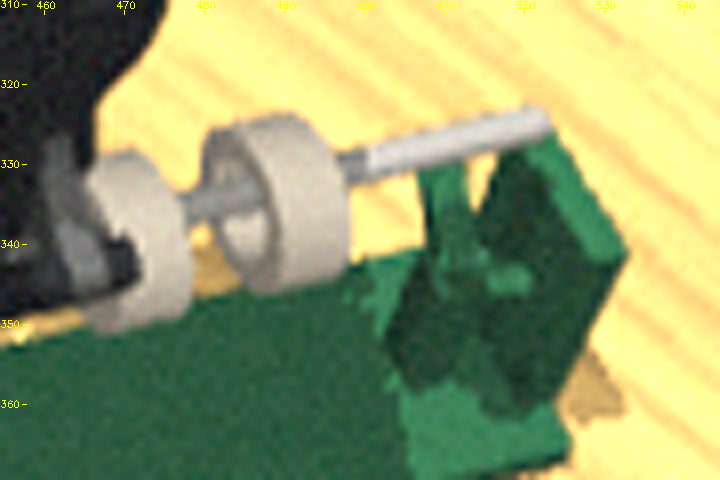

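Run:
```python
from h import *
s,t=load(12)
def st(X,p=(.562,-.3465,-.435)):
    c,q=np.cos(p[2]),np.sin(p[2]); d=X-np.array([p[0],p[1],0]); return np.array([c*d[0]+q*d[1],-q*d[0]+c*d[1],d[2]])
a,r=tri([s,t],[(522.6,324.6),(475.8,177.1)]); print(a,r,st(a))
# rod line: top pts and side pts
d,f=line([s,t],[((522.3,324.7),(478,335.2)),((475.7,177.3),(459.6,198.6))])
print(d,np.arctan2(d[1],d[0]),np.arcsin(d[2]))
```

```text
[ 0.69782906 -0.40511509  0.11372331] [0.00141594] [0.14788031 0.00408351 0.11372331]
[-0.74230505  0.56984498 -0.35250519] 2.4868786067200883 -0.36024679036070867
```

Call:
move_arm(
  increments=[
    [-0.2,0.3,0.5,0.5,1.5],
    [-0.2,0.3,1,0.5,1.5],
    [-0.2,0.3,2,0.5,1.5],
    [-0.2,0.3,3,0.5,1.5],
    [-0.2,0.3,3.4,0.5,1.5],
  ],
)

```text
t: 20.18
tool_pos: [0.5359, -0.3348, 0.0896]
tool_rot: [-3.063, 0.692, 0.003]
contact_force: [0.3, 0.0, -3.4]
opening: 0.0228
```

```bash
python3 -c "
from h import *
s,t=snap(13)
goal(.5367,-.3353,.0806,-2.015)
crop(s['image'],390,300,150,100,5.2,'pics/s13.png')
"
```

```text
t 20.275 pos [ 0.5361 -0.3349  0.0901] yaw -2.015 tilt [-0.0014  0.0011 -1.    ] F [ 0.  -0.2 -3.4] op 0.023 q1,q6 [-0.676  1.339]
d cm [0.08 0.01 0.95] twist (raw, +-360) 0.0
```

View pics/s13.png

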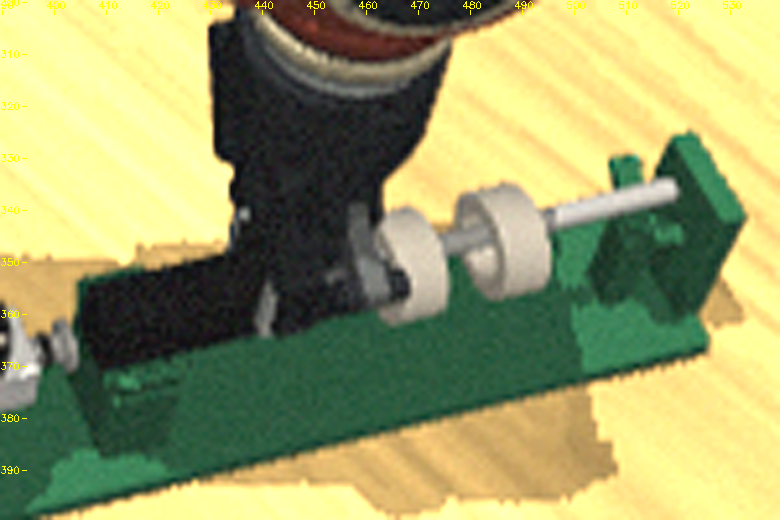

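Call:
move_arm(
  increments=[
    [0,0,0.3,0,1.5],
    [0,0,0.6,0,1.5],
    [0,0,0.8,0,1.5],
    [0,0,1.0,0,1.5],
    [0,0,1.0,0,1.5],
  ],
)

```text
t: 20.9
tool_pos: [0.5367, -0.3355, 0.0819]
tool_rot: [3.064, -0.692, 0.0]
contact_force: [-1.9, 1.2, 1.4]
opening: 0.0227
```

```bash
python3 -c "
from h import *
s,t=snap(14)
goal(.5367,-.3353,.0806,-2.015)
crop(s['image'],390,300,150,100,5.2,'pics/s14.png')
"
```

```text
t 21.0 pos [ 0.5367 -0.3355  0.0819] yaw -2.0153 tilt [ 2.e-04 -4.e-04 -1.e+00] F [-2.1  1.4  3. ] op 0.0227 q1,q6 [-0.676  1.339]
d cm [-0.   -0.02  0.13] twist (raw, +-360) -0.02
```

View pics/s14.png

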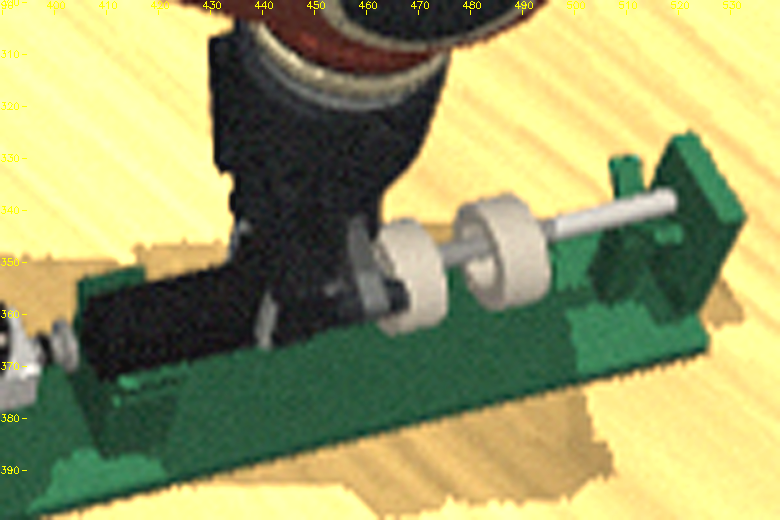

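Call:
move_arm(
  increments=[
    [0,0,0.1,0,1.5],
    [0,0,0.2,0,1.5],
    [0,0,0.2,0,1.5],
  ],
)

```text
t: 21.38
tool_pos: [0.5367, -0.3356, 0.0818]
tool_rot: [3.064, -0.692, -0.001]
contact_force: [-6.7, 4.5, 12.2]
opening: 0.0229
```

```bash
python3 -c "
from h import *
goal(.5367,-.3353,.0806,-2.015)
s,t=snap(15)
crop(s['image'],390,300,150,100,5.2,'pics/s15.png')
"
```

```text
t 21.375 pos [ 0.5367 -0.3356  0.0818] yaw -2.0152 tilt [-4.e-04 -1.e-04 -1.e+00] F [-6.7  4.5 12.2] op 0.0229 q1,q6 [-0.676  1.339]
d cm [-0.01 -0.02  0.12] twist (raw, +-360) -0.01
```

View pics/s15.png

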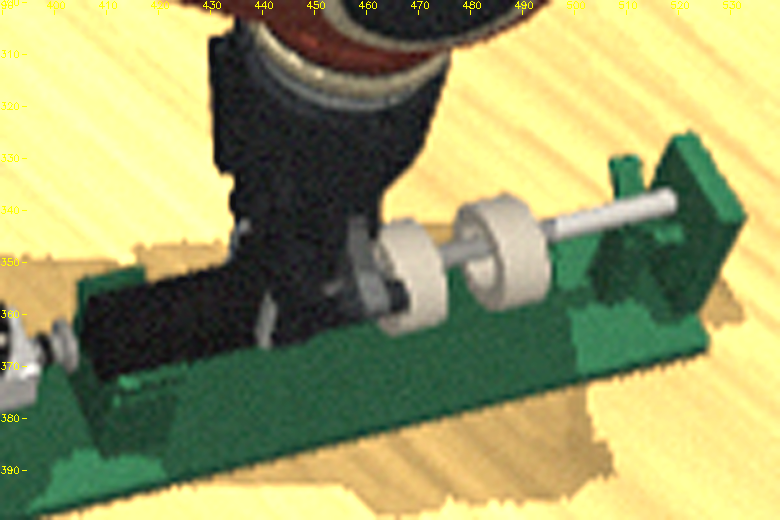

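Call:
move_arm(
  increments=[
    [0,0,-0.2,0,1.5],
    [0,0,-0.2,0,3.5],
    [0,0,-0.2,0,5],
    [0,0,-0.2,0,5],
    [0,0,-0.2,0,5],
  ],
)

```text
t: 22.1
tool_pos: [0.5366, -0.3353, 0.0811]
tool_rot: [-3.064, 0.692, -0.0]
contact_force: [0.8, -1.0, 0.8]
opening: 0.0501
```

```bash
python3 -c "
from h import *
goal(.5367,-.3353,.0806,-2.015)
s,t=snap(16)
crop(s['image'],390,300,150,100,5.2,'pics/s16.png')
"
```

```text
t 22.1 pos [ 0.5366 -0.3353  0.0811] yaw -2.0149 tilt [ 0.  0. -1.] F [ 0.8 -1.   0.8] op 0.0501 q1,q6 [-0.676  1.339]
d cm [0.01 0.   0.05] twist (raw, +-360) 0.0
```

View pics/s16.png

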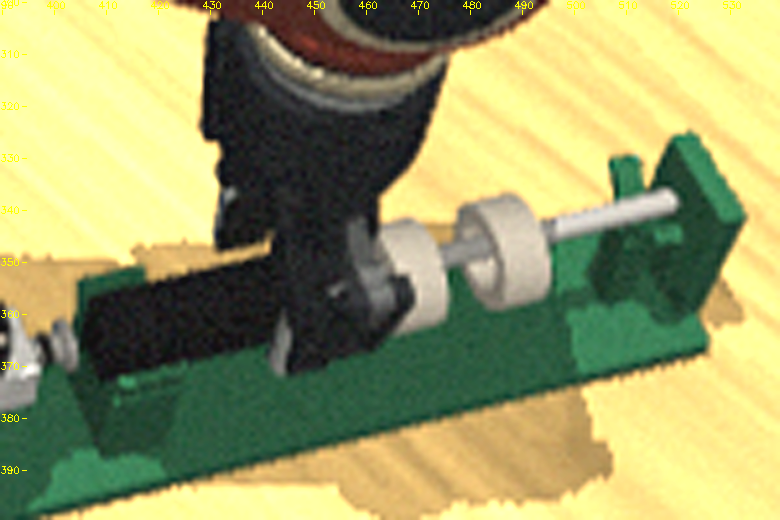

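Call:
move_arm(
  increments=[
    [0,0,-1,0,5],
    [0,0,-4,0,5],
    [0,0,-8,0,5],
    [0,0,-12,0,6],
    [0,0,-14,-5,7],
  ],
)

```text
t: 22.82
tool_pos: [0.5376, -0.3361, 0.2256]
tool_rot: [3.09, -0.553, 0.008]
contact_force: [0.2, -1.0, 1.0]
opening: 0.0701
```

```bash
python3 -c "
from h import *
goal(.4059,-.2728,.22,.6775)
s,t=snap(17)
crop(s['image'],340,300,200,110,4,'pics/s17.png');crop(t['image'],390,160,110,145,4,'pics/t17.png')
"
```

```text
t 22.825 pos [ 0.5376 -0.3361  0.2256] yaw -1.9253 tilt [ 0.0044 -0.0035 -1.    ] F [ 0.2 -1.   1. ] op 0.0701 q1,q6 [-0.676  1.249]
d cm [-14.55  -1.36   0.48] twist (raw, +-360) -149.13
```

View pics/s17.png

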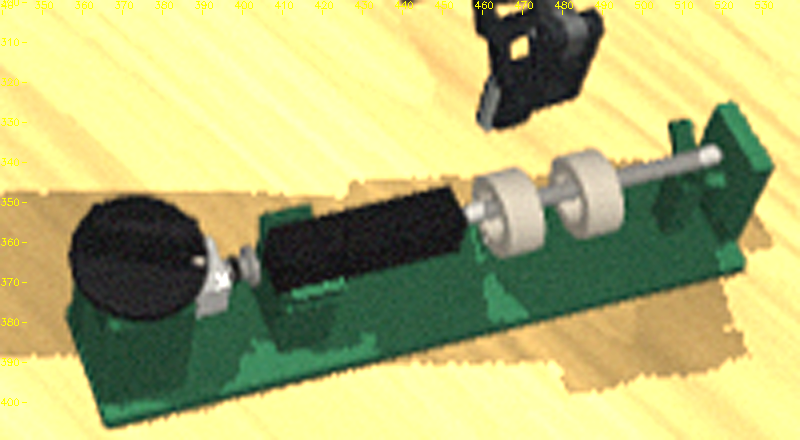

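Call:
move_arm(
  increments=[
    [-3,-0.3,0,-10,8],
    [-6,-0.6,0,-20,8],
    [-9,-0.9,0,-30,8],
    [-12,-1.2,0.3,-40,8],
    [-14.4,-1.4,0.4,-50,8],
  ],
)

```text
t: 23.55
tool_pos: [0.4051, -0.2709, 0.2157]
tool_rot: [-3.034, -0.807, 0.002]
contact_force: [-1.0, 0.9, 0.0]
opening: 0.0802
```

Call:
move_arm(
  increments=[
    [0,0,0,-10,8],
    [0,0,0,-20,8],
    [0,0,0,-30,8],
    [0,0,0,-40,8],
    [0,0,0,-50,8],
  ],
)

```text
t: 24.18
tool_pos: [0.406, -0.2714, 0.2159]
tool_rot: [-2.409, -2.014, 0.0]
contact_force: [0.3, -0.1, -0.1]
opening: 0.08
```

Call:
move_arm(
  increments=[
    [0,0,0,-10,8],
    [0,0,0,-20,8],
    [0,0,0,-30,8],
    [0,0,0,-40,8],
    [0,0,0,-49,8],
  ],
)

```text
t: 24.8
tool_pos: [0.406, -0.2714, 0.2159]
tool_rot: [-1.358, -2.831, -0.001]
contact_force: [0.4, 0.1, 0.2]
opening: 0.0801
```

```bash
python3 -c "
from h import *
goal(.4059,-.2728,.1317,.6775)
s,t=snap(18)
crop(s['image'],340,300,200,110,4,'pics/s18.png');crop(t['image'],390,160,110,145,4,'pics/t18.png')
"
```

```text
t 24.8 pos [ 0.406  -0.2714  0.2159] yaw 0.6764 tilt [-0.0014  0.0013 -1.    ] F [0.4 0.1 0.2] op 0.0801 q1,q6 [-0.742 -1.418]
d cm [-0.12 -0.1   8.42] twist (raw, +-360) -0.06
```

View pics/t18.png

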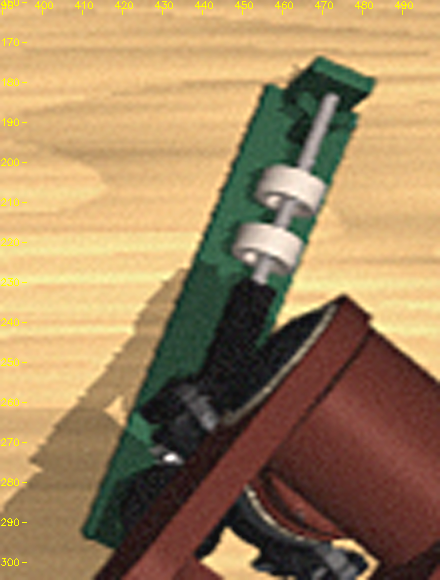

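View pics/s18.png

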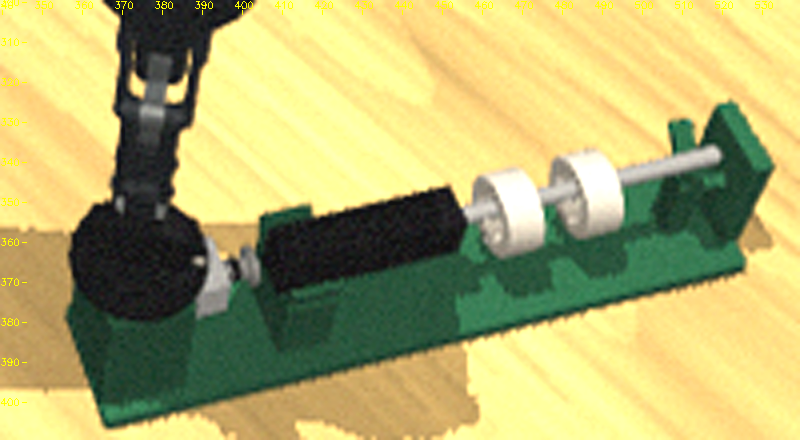

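Run:
```python
from h import *
s,t=load(18)
def st(X,p=(.562,-.3465,-.435)):
    c,q=np.cos(p[2]),np.sin(p[2]); d=X-np.array([p[0],p[1],0]); return np.array([c*d[0]+q*d[1],-q*d[0]+c*d[1],d[2]])
for n,a,b in (("tip",(518.6,338),(472.3,183.6)),("base",(455.8,353.2),(455,229.2))):
    X,r=tri([s,t],[a,b]); print(n,X,r,st(X))
for x in (.142,.146,.15,.154):
    c,q=np.cos(-.435),np.sin(-.435); X=np.array([.562+c*x,-.3465+q*x,.07]);print(x,proj(s,X),proj(t,X))
```

```text
tip [ 0.69316253 -0.40934063  0.07396061] [0.00048413] [ 0.14542906 -0.00171504  0.07396061]
base [ 0.5639397  -0.35067298  0.07688322] [0.00115189] [ 0.00351759 -0.00296694  0.07688322]
0.142 [[516.56604862 338.6595508 ]] [[470.67127955 185.07392641]]
0.146 [[518.29395536 338.2375494 ]] [[471.17485403 183.80711906]]
0.15 [[520.01972085 337.81607095]] [[471.67789181 182.54166185]]
0.154 [[521.74334906 337.39511448]] [[472.18039375 181.27755261]]
```

Call:
move_arm(
  increments=[
    [-0.12,-0.1,3,0,8],
    [-0.12,-0.1,6,0,8],
    [-0.12,-0.1,8.4,0,8],
    [-0.12,-0.1,8.4,0,5],
    [-0.12,-0.1,8.4,0,3],
  ],
)

```text
t: 25.52
tool_pos: [0.4068, -0.2737, 0.134]
tool_rot: [1.365, 2.828, -0.0]
contact_force: [0.7, -0.3, -0.3]
opening: 0.045
```

Call:
move_arm(
  increments=[
    [0,0,0,0,1],
    [0,0,0,0,0.9],
    [0,0,0,0,0.9],
    [0,0,0,0,0.9],
    [0,0,0,0,0.9],
  ],
  newtons=40,
)

```text
t: 26.15
tool_pos: [0.4069, -0.2742, 0.1347]
tool_rot: [1.363, 2.829, -0.002]
contact_force: [-3.2, 0.0, 5.7]
opening: 0.013
```

```bash
python3 -c "
from h import *
goal(.4059,-.2728,.1317,.6775)
print(pose()[0]['wrist_torque'])
"
```

```text
t 26.15 pos [ 0.4069 -0.2742  0.1347] yaw 0.6727 tilt [ 9.0e-04 -1.9e-03 -1.0e+00] F [-3.2  0.   5.7] op 0.013 q1,q6 [-0.744 -1.417]
d cm [0.17 0.01 0.3 ] twist (raw, +-360) -0.27
[-0.04134197  0.4008      0.05023616]
```

Call:
move_arm(
  increments=[
    [0.1,0,0,5,0.9],
    [0.1,0,0,14,0.9],
    [0.1,0,0,23,0.9],
    [0.1,0,0,32,0.9],
    [0.1,0,0,41,0.9],
  ],
)

```text
t: 26.78
tool_pos: [0.4059, -0.2744, 0.1347]
tool_rot: [2.271, 2.166, -0.005]
contact_force: [-3.9, -3.6, 4.1]
opening: 0.0136
```

Call:
move_arm(
  increments=[
    [0,0,0,9,0.9],
    [0,0,0,18,0.9],
    [0,0,0,27,0.9],
    [0,0,0,36,0.9],
    [0,0,0,45,0.9],
  ],
)

```text
t: 27.4
tool_pos: [0.4051, -0.274, 0.1347]
tool_rot: [2.928, 1.132, -0.006]
contact_force: [-8.5, -2.1, 7.9]
opening: 0.0132
```

```bash
python3 -c "
from h import *
goal(.4059,-.2728,.1317,-2.7)
print(pose()[0]['wrist_torque'])
s,t=snap(19)
crop(s['image'],340,300,200,110,4,'pics/s19.png')
"
```

```text
t 27.4 pos [ 0.4051 -0.274   0.1347] yaw -0.833 tilt [-0.0026 -0.0031 -1.    ] F [-8.5 -2.1  7.9] op 0.0132 q1,q6 [-0.745  0.089]
d cm [ 0.14 -0.03  0.3 ] twist (raw, +-360) 106.97
[-0.30720595  1.3215804   0.19287887]
```

View pics/s19.png

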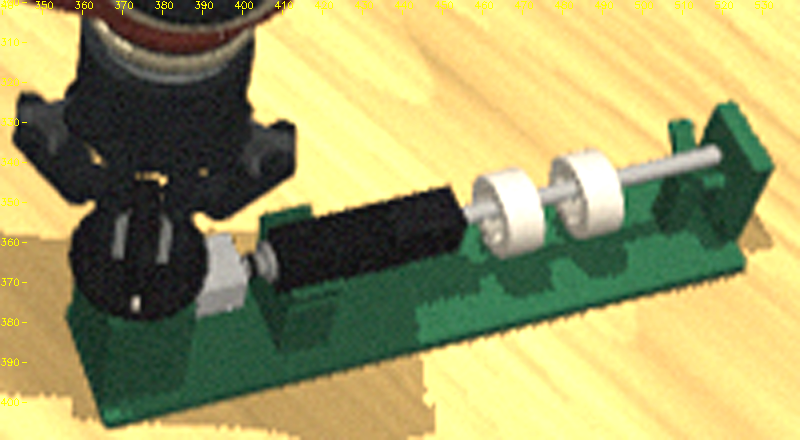

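Call:
move_arm(
  increments=[
    [-0.12,-0.08,0,8,0.9],
    [-0.12,-0.08,0,17,0.9],
    [-0.12,-0.08,0,26,0.9],
    [-0.12,-0.08,0,35,0.9],
    [-0.12,-0.08,0,44,0.9],
  ],
)

```text
t: 28.12
tool_pos: [0.4046, -0.2731, 0.1347]
tool_rot: [3.141, -0.047, -0.0]
contact_force: [-3.1, 2.1, 9.1]
opening: 0.0134
```

```bash
python3 -c "
from h import *
goal(.4059,-.2728,.1317,-2.7)
print(pose()[0]['wrist_torque'])
s,t=snap(20)
crop(s['image'],340,300,200,110,4,'pics/s20.png')
"
```

```text
t 28.125 pos [ 0.4046 -0.2731  0.1347] yaw -1.6009 tilt [-1.e-04 -4.e-04 -1.e+00] F [-3.1  2.1  9.1] op 0.0134 q1,q6 [-0.746  0.855]
d cm [ 0.13 -0.03  0.3 ] twist (raw, +-360) 62.97
[0.33410879 0.6629051  0.22553166]
```

View pics/s20.png

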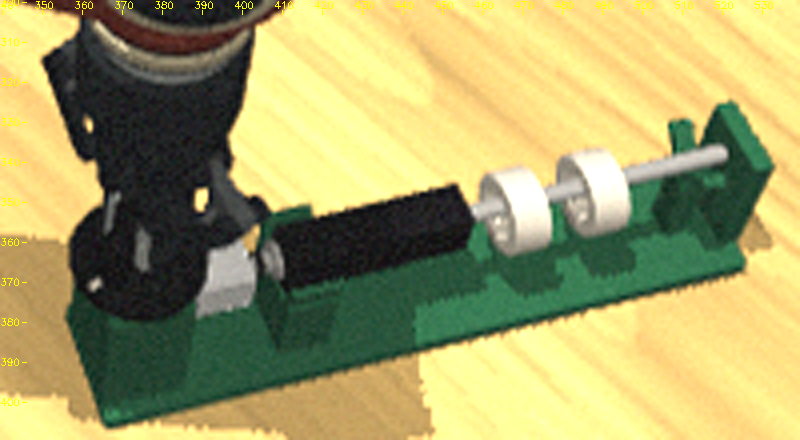

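Call:
move_arm(
  increments=[
    [0,0,0,8,0.9],
    [0,0,0,17,0.9],
    [0,0,0,26,0.9],
    [0,0,0,35,0.9],
    [0,0,0,44,0.9],
  ],
  newtons=60,
)

```text
t: 28.85
tool_pos: [0.4049, -0.2722, 0.1348]
tool_rot: [-2.893, 1.22, -0.0]
contact_force: [-2.1, 5.7, 9.9]
opening: 0.0126
```

```bash
python3 -c "
from h import *
goal(.4059,-.2728,.1317,-2.7)
print(pose()[0]['wrist_torque'])
s,t=snap(21)
crop(s['image'],390,335,50,40,14,'pics/s21.png')
"
```

```text
t 28.85 pos [ 0.4049 -0.2722  0.1348] yaw -2.3687 tilt [ 8.0e-04  1.7e-03 -1.0e+00] F [-2.1  5.7  9.9] op 0.0126 q1,q6 [-0.745  1.623]
d cm [ 0.11 -0.03  0.31] twist (raw, +-360) 18.98
[0.91377772 0.38728889 0.26276396]
```

View pics/s21.png

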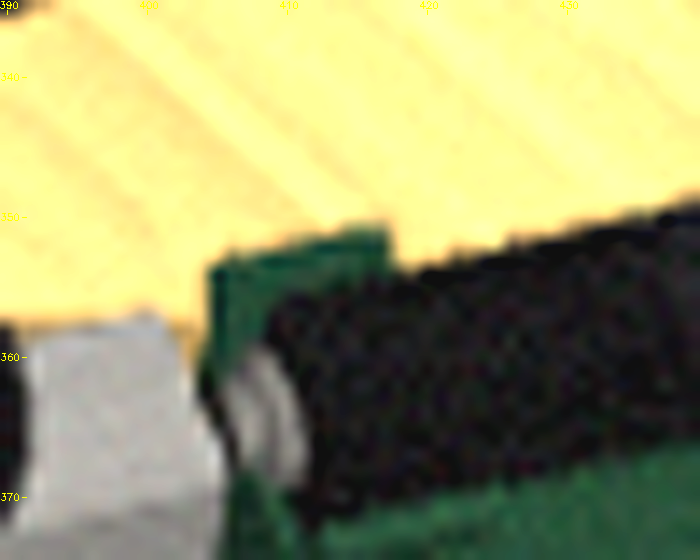

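Call:
move_arm(
  increments=[
    [0,0,0,7,0.9],
    [0,0,0,14,0.9],
    [0,0,0,19,0.9],
    [0,0,0,19,0.9],
  ],
)

```text
t: 29.45
tool_pos: [0.4053, -0.2719, 0.1347]
tool_rot: [-2.655, 1.675, -0.0]
contact_force: [-1.3, 5.4, 8.6]
opening: 0.0127
```

```bash
python3 -c "
from h import *
goal(.4059,-.2728,.1317,-2.7)
print(pose()[0]['wrist_torque'])
s,t=snap(22)
s0=load(19)[0]; s1=load(17)[0]
import numpy as np
a=np.vstack([x['image'][340:378,385:435] for x in (s1,s0,s)])
crop(a,0,0,50,114,5.2,'pics/s22.png',False)
crop(s['image'],340,300,200,110,4,'pics/s22b.png')
"
```

```text
t 29.45 pos [ 0.4053 -0.2719  0.1347] yaw -2.6963 tilt [ 0.0017  0.0024 -1.    ] F [-1.3  5.4  8.6] op 0.0127 q1,q6 [-0.745  1.95 ]
d cm [ 0.11 -0.02  0.3 ] twist (raw, +-360) 0.21
[ 0.97512351  0.28375548 -0.06360059]
```

View pics/s22.png

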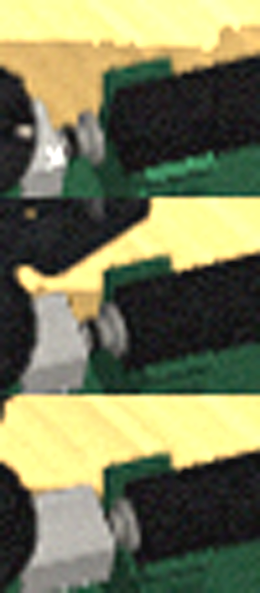

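View pics/s22b.png

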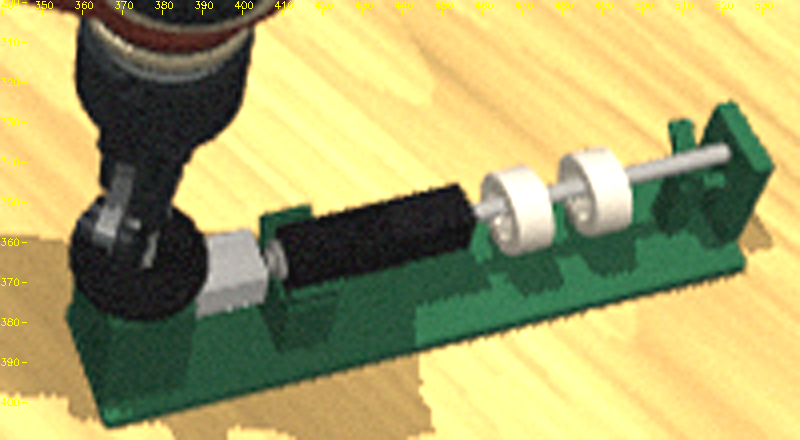

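Call:
move_arm(
  increments=[
    [0,0,0,0,2],
    [0,0,0,0,4],
    [0,0,0,0,6],
    [0,0,-3,0,7],
    [0,0,-8,0,7],
  ],
)

```text
t: 30.18
tool_pos: [0.4032, -0.2718, 0.2115]
tool_rot: [-2.657, 1.675, 0.009]
contact_force: [-0.1, 0.4, 0.3]
opening: 0.07
```

Call:
move_arm(
  increments=[
    [2,0,-3,0,7],
    [2,0,-6,0,7],
    [2,0,-10,0,7],
    [2,0,-10,0,7],
    [2,0,-10,0,7],
  ],
)

```text
t: 30.8
tool_pos: [0.4129, -0.2908, 0.3124]
tool_rot: [-2.657, 1.675, 0.001]
contact_force: [-0.3, -0.6, -0.9]
opening: 0.0698
```

Run:
```python
from h import *
goal(.4059,-.2728,.1317,-2.7)
s,t=snap(23)
crop(s['image'],340,300,200,110,4,'pics/s23.png');crop(t['image'],390,160,110,145,4,'pics/t23.png')
crop(s['image'],385,340,45,40,14,'pics/s23c.png')
```

```text
t 30.8 pos [ 0.4129 -0.2908  0.3124] yaw -2.6958 tilt [-6.e-04  6.e-04 -1.e+00] F [-0.3 -0.6 -0.9] op 0.0698 q1,q6 [-0.761  1.935]
d cm [-1.91 -0.15 18.07] twist (raw, +-360) 0.24
```

View pics/s23.png

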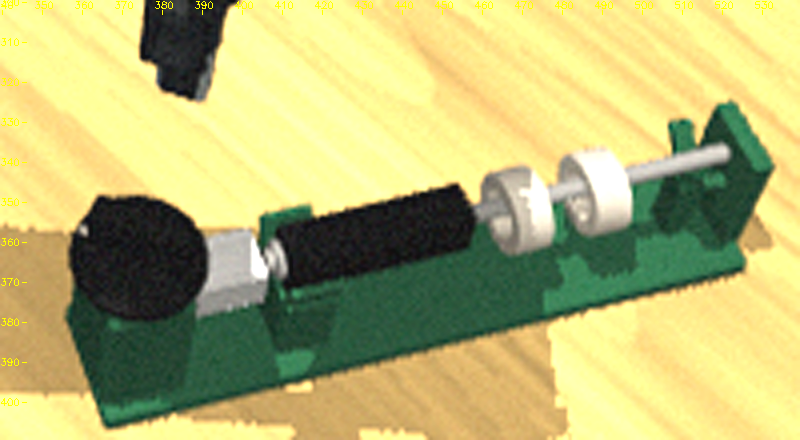

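View pics/t23.png

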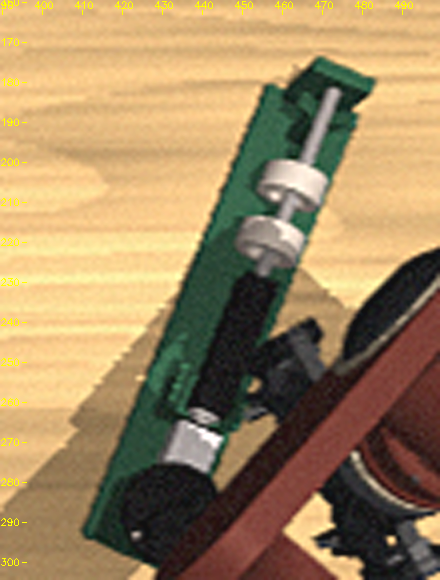

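View pics/s23c.png

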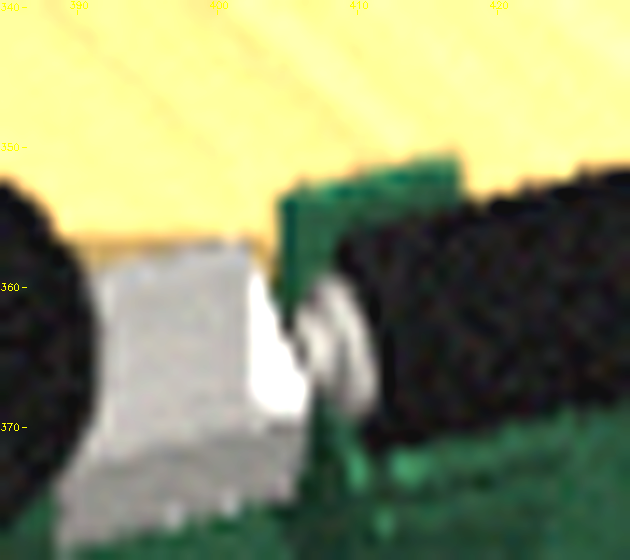

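Run:
```python
from h import *
s,t=load(23)
c,q=np.cos(-.435),np.sin(-.435)
W=lambda x,y,z:np.array([.562+c*x-q*y,-.3465+q*x+c*y,z])
for xo in (-.004,0,.004): print(xo,"end",proj(s,W(-.1+xo,.012,.085)),"front top far",proj(s,W(xo,.012,.085)),"tip",proj(s,W(.15+xo,0,.07)),proj(t,W(.15+xo,0,.07)))
# dot angle from images
X,r=tri([s,t],[(360.3,357.5),(423.3,293.1)]);print(X,r)
s1=load(11)[0]; crop(s1['image'],380,345,45,40,14,'pics/s11c.png')
```

```text
-0.004 end [[404.68426228 356.62844332]] front top far [[450.80641153 345.51302401]] tip [[518.29395536 338.2375494 ]] [[471.17485403 183.80711906]]
0 end [[406.55776418 356.17693012]] front top far [[452.62078982 345.07575958]] tip [[520.01972085 337.81607095]] [[471.67789181 182.54166185]]
0.004 end [[408.428846   355.72600016]] front top far [[454.43286164 344.639051  ]] tip [[521.74334906 337.39511448]] [[472.18039375 181.27755261]]
[ 0.39204926 -0.24728772  0.11073641] [0.00048526]
```

View pics/s11c.png

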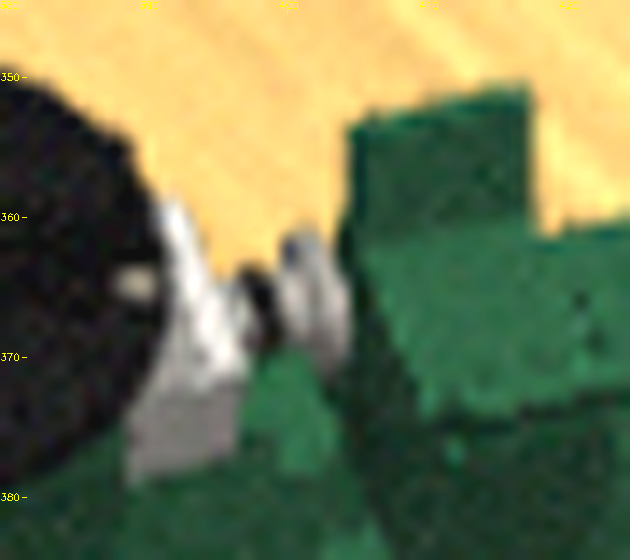

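```bash
python3 -c "
from station import order
print(order.finish_job())"
```

```text
the job is handed in; nothing more can be done
None
```

The job is handed in: both bushings are on the skewer, and it lies clamped in the stand's saddles with the arm clear. `order.finish_job()` gives no verdict, so what follows is from my own checks.

**What I did:**
- I backed the wheel off to about 0.46 rad and picked up the skewer.
- I ran the rod through the two bushings present and lifted them together.
- I laid the skewer in the saddles with the plunger slack, then wound the wheel clockwise and let go. The whole job took about 31 s of the 200 s.

**What the last checks showed:**
- **Wheel:** about 3.8 rad. The gripper's turn gave 3.83 and the dot on the disc gave about 3.78.
- **Skewer:** the rear corner of the block puts the origin at about +4 mm, with the tip on the stop plate.
- **Plunger:** those two figures together put it at about 7 mm in, the middle of the band.
- **Everything else:** both bushings hang on the rod, and the arm is about 0.3 m up and touching nothing. I did not re-measure the carton, junction box and tin, but the arm never touched them.

**What disagreed:**
- **Plunger gap:** measuring the gap between sleeve and disc in coarse side-camera crops gave 7.2 mm once and about 5 mm the second time. I trusted the wheel angle and block position, but 5 mm would be right at the lower edge.
- **Skewer height:** one triangulation after laying it down put the axis at 74–77 mm instead of 70. The robot's contact height (about 70 mm) and the block corner in the final picture both fit full seating.

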